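# Clamp an ink roller in the V cradle

### The job

Take the larger rubber ink roller from the storage rack and lower it gently into the two V rests of the cradle so that it lies true in both, between the jaw and the end stop, and let go of it. Then slide the jaw along by its post until it has pushed the roller home against the end stop, press the roller there with about 12 N for a second (never as much as 25 N), and leave it clamped; do not disturb the smaller roller, the jar or the tin.

Things in the scene. Friction and masses are not known exactly. Their poses are not given: they have to be found in the camera images.
- roller: The larger of two black rubber ink rollers: rubber 44 mm in diameter and 120 mm long, with a steel stub 14 mm in diameter and 12 mm long at each end (144 mm overall, ends alike), about 0.25 kg. Origin at its middle on its axis, x along it (it may be turned about x). It starts in one of the rack's two slots, its axis level, 43 mm above the table.
- roller_a (a point): Centre of one end face of the roller (at x = -72 mm in the roller's frame).
- roller_b (a point): Centre of the other end face of the roller (at x = +72 mm in the roller's frame).
- small_roller: The smaller rubber ink roller, 30 mm in diameter, 116 mm overall, lying in the other rack slot, 96 mm beside the larger one. Origin at its middle on its axis, x along it. Leave it alone.
- rack: Fixed plywood board 120 x 200 x 10 mm with two V slots along its x, 48 mm either side of the middle. Each slot is two wooden V rests, 12 mm thick along x, 40 mm either side of the middle and 33 mm high, so a roller's middle is free to be gripped across from above. Origin under its centre.
- cradle: Fixed plywood board 330 x 90 x 18 mm with two wooden V rests (90 degrees, open upward), 14 mm thick along x, 44 mm either side of the middle: 74 mm free between them for fingers. Lowest line of the Vs 32 mm, upper edges 58 mm above the table. Origin on the table under the board's middle; x along the Vs, from the jaw towards the end stop; z up.
- vee_mid (a point): Point fixed over the cradle's middle, 63 mm above the table, on the line where the roller's axis lies when seated in the Vs; axes as the cradle's. The face of the steel end stop (60 mm wide, 84 mm high) is 70 to 84 mm from here in +x, set differently each time and not measured: find it by feel. A roller laid with its middle 10 mm from here in -x clears stop and jaw.
- jaw (a joint): Travel of the sliding jaw in m along the cradle's +x: 0 fully open (jaw face 112 mm in -x from vee_mid), 0.06 the end of its travel. Starts between 0 and 0.012. It slides with about 3 N of dry friction and stays where it is left; nothing in the jaw, stop or Vs is springy.
- jaw_face (a point): Centre of the jaw's flat front face, at the height of the roller's axis (63 mm above the table); the jaw is a wooden block 26 mm thick along x, 56 mm wide, top 94 mm above the table.
- jaw_post (a point): Centre of the top of the square steel post on the jaw, 144 mm above the table: 20 x 20 mm, 50 mm tall, its sides along the cradle's x and y, 13 mm behind the jaw face. Grip or push it from above.
- jar: Blue plastic jar 56 mm in diameter, 80 mm high, origin under its centre. Leave it alone.
- tin: Tin can 60 mm in diameter, 90 mm high, origin under its centre. Leave it alone.
There are look-alikes about, which are no part of the job. Leave any blue look-alike of the roller alone.

How it is judged:
By the outcome, as a careful person would: the job done as asked, in the order asked, and still so for the second after the job is handed in, with the robot touching nothing.
It also fails if it takes over 72 s, if anything falls off the work surface, if the arm or the gripper's body presses on something with over 40 N, if the wrist force passes 120 N, or if a joint passes its speed limit or range.

### The arm

A 6-joint arm with a two-finger parallel gripper is mounted at the origin on the work surface. World frame = base frame: x ahead of the robot, y to its left, z up, the work surface at z = 0. Lengths are in m, angles in degrees, forces in N, time in s.
With the tool pointing down it reaches from about 0.375 to 0.9 m from the base axis. Payload 3.1 kg.
Tool frame: the origin (TCP) lies midway between the tips of the shut fingers; the grasp point (between the pads) lies 19 mm behind it; z points along the fingers, y is the direction in which the jaws open and shut (so a half turn about z gives the same grasp; the last joint's range is limited). The gripper opens to 87 mm and grips with 3 to 60 N. Pads are 19 mm wide; open, the fingers measure 117 mm over their backs; the gripper's body (75 mm by 190 mm) begins 51 mm behind the grasp point.
Start: joints at [62.309, 30.224, 82.088, -0, 67.689, -10.227], TCP at [0.188, 0.596, 0.2] pointing down, gripper open.
Joint ranges: [-176.69, 176.69], [-43.24, 126.21], [12.49, 139.97], [-82, 262], [0, 151.66], [-163.58, 163.58]. Speed limits (degrees/s): [159.86, 159.86, 180, 180, 180, 180].

### API

Orientations are given as a 3x3 rotation matrix whose columns are the frame's x, y, z axes.
In Python, from rig import bot, capture, get_calibration gives the robot as it stands.
- The arm moves only by the tool play_rows, never from a script. Its arguments are lists of equal length, an entry for each row: "fingers": the closure in counts, from 0 (fully open) to 255 (shut); "linear": the shift along the tool's x, y, z in mm, a list of three; "rot": the turn, a rotation vector about the tool's x, y, z in degrees, a list of three. A call has 1 to 20 rows; each row is the pose to reach, as a shift and turn from the pose commanded when the call began, along the tool's axes at that moment; what a row does not reach only later rows make up. A row lasts 1/10 s, in which the tool goes at most 50 mm and 8.59 degrees, less where a joint would pass 70% of its speed; a pose out of reach is approached as far as the arm can. A call with a gripper value outside its range is refused whole. The fingers move at their own pace and stop on an object; the grip force is fixed at half the most. Time passes only in rows, so rows that repeat a pose let the fingers close. It gives the time, the measured TCP pose, the force and the opening at its end, in the units of the state.
- bot.read_state(): the state, without advancing time (a new reading comes with each control period).
- capture(name): name is "scene" or "side" or "wrist"; returns the picture (400x640x3 uint8, red, green, blue); there is no depth.
- get_calibration(name): a dict with "vfov" (degrees; the focal length in pixels is half the picture's height over the tangent of half this angle, whatever the lens; pixels are square), "cx", "cy" (the principal point, pixels), "dist" ([k1, k2, p1, p2, k3] as OpenCV has them; the pictures are not rectified), "camera_from_world" (4x4, takes a point from world to camera coordinates). Camera axes: x right, y down, z forward; pixel columns grow to the right and rows downward; lengths in m; the calibration is good to about 2 mm. A picture is of the moment at which its call begins: read the wrist's pose just before it. get_calibration takes no time and is no camera call; for the wrist camera it gives the pose at the moment of the call.
- bot.hand_in(): hands the job in, once; it reports no verdict.
The state is a dict: "time_s": time; "joint_positions": joint angles; "qvel": joint speeds; "tau": joint torques, N m; "position": TCP position; "tcp_rot": TCP orientation; "force": force on the tool from outside, world axes, zero at the start; "moment": the same for the moment, N m; "opening": opening from 0.0 (shut) to 1.0 (fully open).
Only numpy, scipy, OpenCV 4.12 (cv2) and the standard library are available. Lean on these libraries where they do the work, as an engineer would, in place of code of your own. Each camera call takes 0.05 s, during which the arm holds its last target.

## Working session

There is one attempt and no reset: what is moved stays moved. The work goes in short steps, Python scripts to look and compute and a tool call to move; the robot and the scene stay as the last step left them, time stands still between calls to the robot, and variables do not carry over. Pictures are saved under pics/ and viewed, and the job is handed in when it is done.

Besides the shell and the picture viewer there is one more tool, called after "Request:" by a JSON object that holds its "op" and its "data", one argument or row to a line. play_rows: Moves the arm, as the interface text tells. Its arguments: {"type":"object","properties":{"fingers":{"type":"array"},"linear":{"type":"array"},"rot":{"type":"array"}},"required":["fingers","linear","rot"]}

```bash
ls; mkdir -p pics
cat > h.py <<'E'
import numpy as np, cv2
from rig import bot, capture, get_calibration
def K(c,shape=(400,640)):
    f=shape[0]/2/np.tan(np.radians(c['vfov'])/2)
    return np.array([[f,0,c['cx']],[0,f,c['cy']],[0,0,1.]])
def ray(c,px):
    p=cv2.undistortPoints(np.array(px,float).reshape(-1,1,2),K(c),np.array(c['dist'],float)).reshape(-1,2)
    T=np.array(c['camera_from_world']);R=T[:3,:3];t=T[:3,3]
    o=-R.T@t
    d=np.c_[p,np.ones(len(p))]@R
    return o,d
def onz(c,px,z):
    o,d=ray(c,px); s=(z-o[2])/d[:,2]
    return o+d*s[:,None]
def proj(c,P):
    T=np.array(c['camera_from_world'])
    r,_=cv2.Rodrigues(T[:3,:3])
    return cv2.projectPoints(np.array(P,float).reshape(-1,1,3),r,T[:3,3],K(c),np.array(c['dist'],float))[0].reshape(-1,2)
def save(n,im): cv2.imwrite('pics/'+n+'.png',cv2.cvtColor(im,cv2.COLOR_RGB2BGR))
E
python3 - <<'E'
from h import *
import json
np.set_printoptions(precision=4,suppress=True)
for n in ['scene','side','wrist']:
    c=get_calibration(n); im=capture(n); save(n+'0',im); 
    np.save('pics/'+n+'0.npy',im); json.dump({k:np.array(v).tolist() for k,v in c.items()},open('pics/'+n+'0.json','w'))
    print(n,c)
print(bot.read_state())
E
```

```text
pics
scene {'vfov': 53.37380807985139, 'cx': 329.5216367781683, 'cy': 194.92128565278585, 'dist': array([0.0015, 0.    , 0.    , 0.    , 0.    ]), 'camera_from_world': array([[ 0.6385,  0.7696, -0.0062, -0.3057],
       [ 0.6073, -0.5088, -0.6102, -0.3038],
       [-0.4727,  0.3859, -0.7922,  1.2804],
       [ 0.    ,  0.    ,  0.    ,  1.    ]])}
side {'vfov': 44.39619082921574, 'cx': 323.4282363269041, 'cy': 199.40101850005382, 'dist': array([-0.0133,  0.    ,  0.    ,  0.    ,  0.    ]), 'camera_from_world': array([[ 0.9302, -0.3667, -0.0188, -0.4869],
       [-0.2353, -0.5561, -0.7971,  0.1894],
       [ 0.2818,  0.7458, -0.6036,  0.885 ],
       [ 0.    ,  0.    ,  0.    ,  1.    ]])}
wrist {'vfov': 65.26156227917288, 'cx': 325.8293194518515, 'cy': 202.9199700829013, 'dist': array([-0.0204,  0.    ,  0.    ,  0.    ,  0.    ]), 'camera_from_world': array([[ 0.2987,  0.9544, -0.002 , -0.6251],
       [ 0.9231, -0.2884,  0.2543, -0.0316],
       [ 0.2422, -0.0778, -0.9671,  0.3898],
       [ 0.    ,  0.    ,  0.    ,  1.    ]])}
{'time_s': 0.15, 'joint_positions': array([ 62.3091,  30.2673,  82.1387,   0.0002,  67.6898, -10.229 ]), 'qvel': array([-0.0936,  0.0112, -0.2445, -0.0147,  0.0535, -0.0476]), 'tau': array([  0.0005, -44.043 , -17.6842,   0.0633,   0.0552,  -0.0001]), 'position': array([0.1873, 0.5957, 0.1997]), 'tcp_rot': array([[-0.9539,  0.3001, -0.0008],
       [ 0.3001,  0.9539, -0.0015],
       [ 0.0003, -0.0016, -1.    ]]), 'force': array([0.8238, 0.0393, 0.4485]), 'moment': array([-0.0138,  0.0098, -0.0394]), 'opening': 0.998803865617658}
```

View pics/scene0.png

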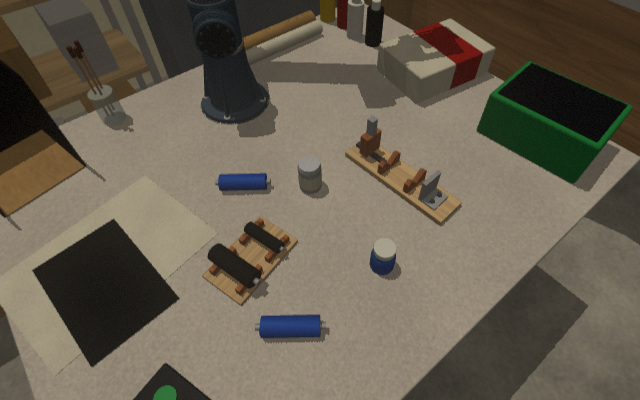

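View pics/side0.png

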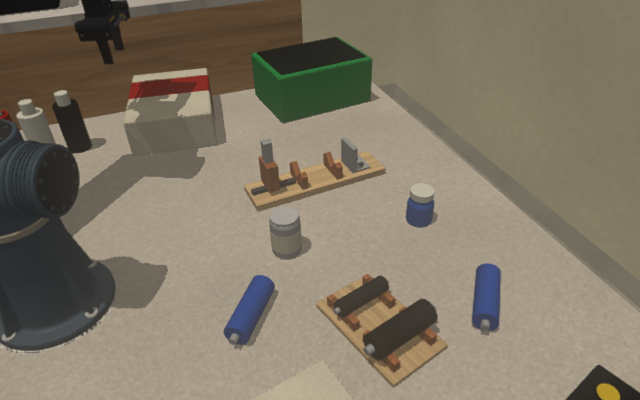

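View pics/wrist0.png

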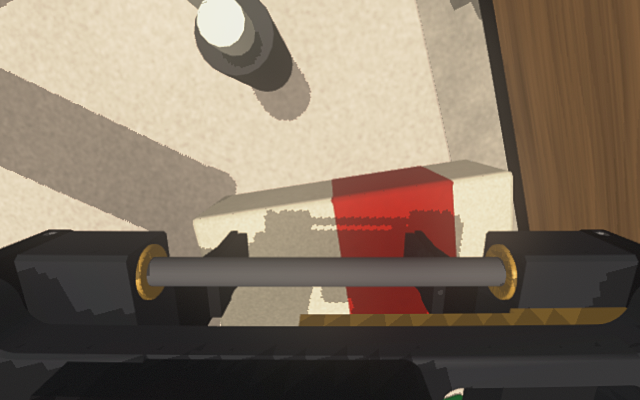

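The scene view shows two black rollers in the rack: the larger near (235,264) and the smaller near (264,236). In the side view they are at (400,330) and (360,295). The blue look-alikes are at (244,182) and (290,327) in the scene view. The cradle runs from the jaw at (372,140) to the stop at (430,190). I'll enlarge these areas next.

Run:
```python
from h import *
def crop(n,x0,y0,w,h,s,o):
    im=np.load(f'pics/{n}0.npy')[y0:y0+h,x0:x0+w]
    save(o,cv2.resize(np.clip(im.astype(float)*1.5,0,255).astype(np.uint8),None,fx=s,fy=s,interpolation=cv2.INTER_CUBIC))
crop('scene',195,210,115,95,6,'c1'); crop('scene',335,110,135,115,5,'c2')
crop('side',310,265,140,120,5,'c3'); crop('side',235,130,160,85,5,'c4')
```

```text
(no output)
```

View pics/c1.png

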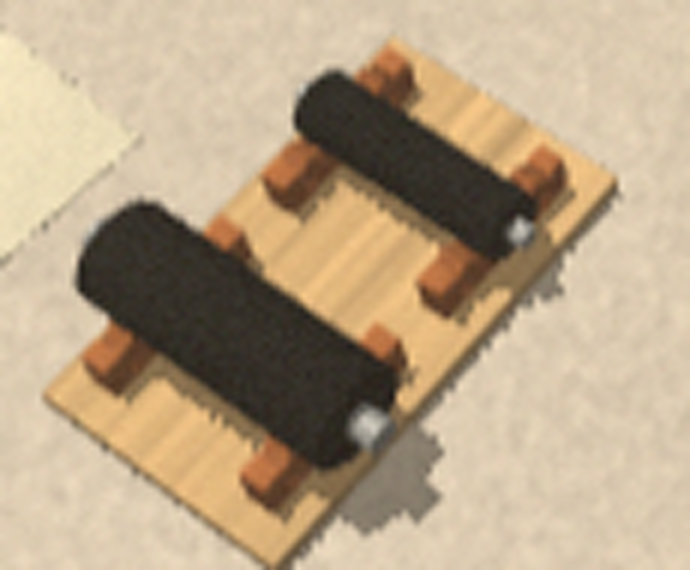

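View pics/c2.png

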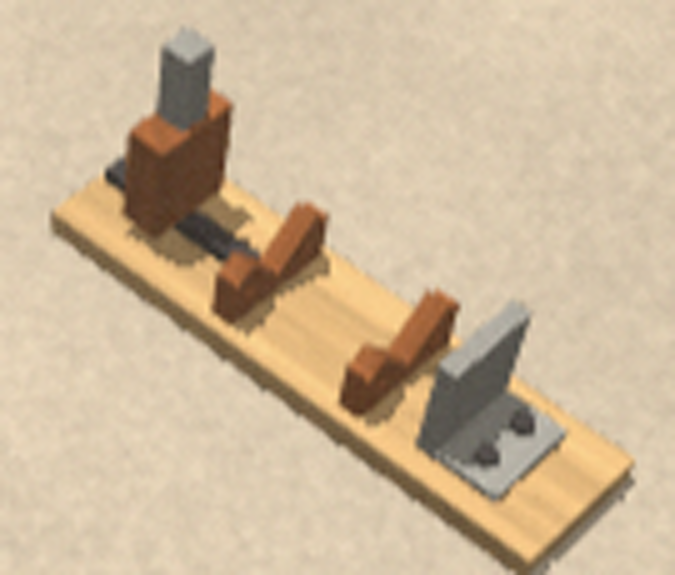

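View pics/c3.png

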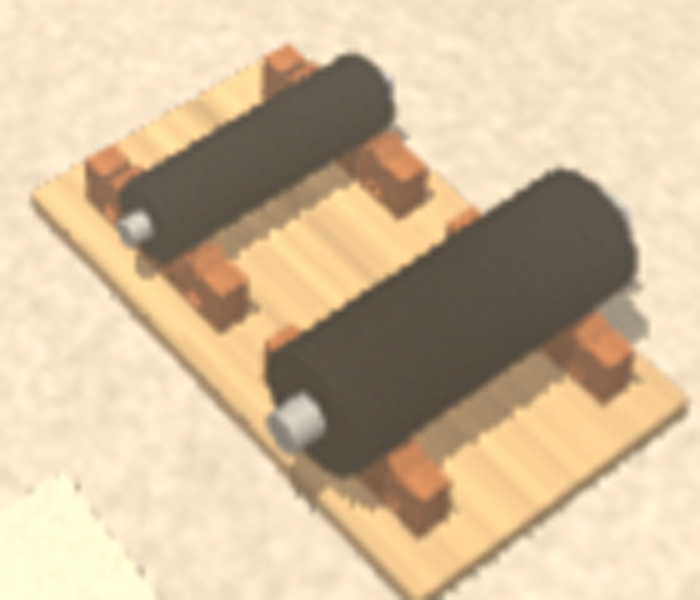

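View pics/c4.png

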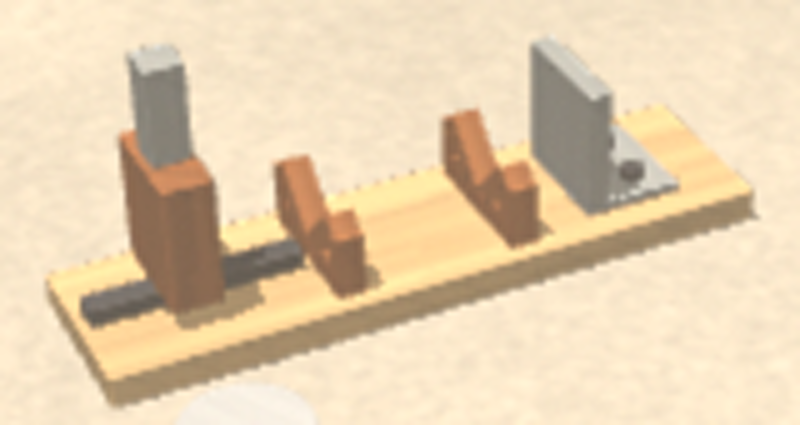

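```bash
cat >> h.py <<'E'
import json
def cal(n): return json.load(open(f'pics/{n}.json'))
def cp(p,s,x0,y0): return (np.array(p,float)+.5)/s-.5+np.array([x0,y0])
def fit(M,W):
    M=np.array(M);W=np.array(W)[:,:2]; a=M-M.mean(0); b=W-W.mean(0)
    th=np.arctan2((a[:,0]*b[:,1]-a[:,1]*b[:,0]).sum(),(a*b).sum())
    R=np.array([[np.cos(th),-np.sin(th)],[np.sin(th),np.cos(th)]])
    t=W.mean(0)-R@M.mean(0); return t,np.degrees(th),(W-(M@R.T+t))*1000
E
python3 - <<'E'
from h import *
np.set_printoptions(precision=4,suppress=True)
S=cal('scene0');D=cal('side0')
A=.165;B=.045
# cradle: scene: left=jaw end, near side ; 
sc=onz(S,cp([[52,217],[529,560],[632,465]],5,335,110),.018)
sd=onz(D,cp([[48,285],[110,380],[752,195],[668,105]],5,235,130),.018)
print(sc,sd)
# rack
rs=onz(S,cp([[43,397],[395,40],[617,182],[275,562]],6,195,210),.010)
rd=onz(D,cp([[33,198],[290,45],[688,402],[415,595]],5,310,265),.010)
print(rs,rd)
# end stubs of rollers
print('stub near scene',onz(S,cp([[372,428]],6,195,210),.043),'side',onz(D,cp([[297,425]],5,310,265),.043))
print('post scene',onz(S,cp([[188,45]],5,335,110),.144),'side',onz(D,cp([[156,58]],5,235,130),.144))
E
```

```text
[[0.4162 0.1082 0.018 ]
 [0.7387 0.1353 0.018 ]
 [0.734  0.2193 0.018 ]] [[0.4042 0.1971 0.018 ]
 [0.4117 0.1161 0.018 ]
 [0.7375 0.1366 0.018 ]
 [0.7363 0.2273 0.018 ]]
[[ 0.4894 -0.3817  0.01  ]
 [ 0.4384 -0.1903  0.01  ]
 [ 0.5525 -0.1607  0.01  ]
 [ 0.6004 -0.3493  0.01  ]] [[ 0.4354 -0.189   0.01  ]
 [ 0.5508 -0.1566  0.01  ]
 [ 0.6002 -0.3492  0.01  ]
 [ 0.4866 -0.3772  0.01  ]]
stub near scene [[ 0.5954 -0.2988  0.043 ]] side [[ 0.4687 -0.3302  0.043 ]]
post scene [[0.4587 0.1587 0.144 ]] side [[0.4584 0.1645 0.144 ]]
```

Run:
```python
from h import *
np.set_printoptions(precision=4,suppress=True)
S=cal('scene0');D=cal('side0')
A=.165;B=.045
sc=onz(S,cp([[52,217],[529,560],[632,465]],5,335,110),.018)
sd=onz(D,cp([[48,285],[110,380],[752,195],[668,105]],5,235,130),.018)
rs=onz(S,cp([[43,397],[395,40],[617,182],[275,562]],6,195,210),.010)
rd=onz(D,cp([[33,198],[290,45],[688,402],[415,595]],5,310,265),.010)
mS=[[-A,-B],[A,-B],[A,B]];mD=[[-A,B],[-A,-B],[A,-B],[A,B]]
for m,w in [(mS,sc),(mD,sd),(mS+mD,np.r_[sc,sd])]: print(*fit(m,w))
a=.06;b=.1
rS=[[-a,-b],[-a,b],[a,b],[a,-b]]; rD=[[-a,b],[a,b],[a,-b],[-a,-b]]
for m,w in [(rS,rs),(rD,rd),(rS+rD,np.r_[rs,rd])]: print(*fit(m,w))
t,th,_=fit(rS+rD,np.r_[rs,rd]); c,s=np.cos(np.radians(th)),np.sin(np.radians(th)); R=np.array([[c,-s],[s,c]])
def W(x,y,z,t=t,R=R): return [*(t+R@[x,y]),z]
print('slot',W(0,-.048,.043),'stub ends',proj(S,[W(.072,-.048,.043)]),proj(D,[W(-.072,-.048,.043)]))
for n,c in [('scene',S),('side',D)]:
    im=np.load(f'pics/{n}0.npy').copy()
    for p in proj(c,[W(x,-.048,.043) for x in(-.072,0,.072)]): cv2.circle(im,tuple(np.round(p).astype(int)),1,(255,0,0),-1)
    t2,th2,_=fit(mS+mD,np.r_[sc,sd]); c2,s2=np.cos(np.radians(th2)),np.sin(np.radians(th2)); R2=np.array([[c2,-s2],[s2,c2]])
    for p in proj(c,[W(x,y,z,t2,R2) for x,y,z in((0,0,.063),(-.044,0,.032),(.044,0,.032),(.165,0,.018),(-.165,0,.018))]): cv2.circle(im,tuple(np.round(p).astype(int)),1,(255,0,0),-1)
    im=im[110:310,190:470] if n=='scene' else im[130:390,230:450]
    save(n+'1',cv2.resize(im,None,fx=2.3,fy=2.3,interpolation=cv2.INTER_NEAREST))
```

```text
[0.5737 0.165 ] 4.3600832787196975 [[ 3.6564  0.5559]
 [-2.8809  2.6022]
 [-0.7754 -3.1581]]
[0.5724 0.1693] 4.2997996171695725 [[-0.3377 -4.6542]
 [ 0.4327  4.094 ]
 [-2.803  -0.2341]
 [ 2.7079  0.7942]]
[0.573  0.1675] 4.213181738413 [[ 4.493  -2.3597]
 [-2.1075  0.5303]
 [-0.2321 -5.2473]
 [-0.9253 -3.1388]
 [-0.0192  5.6195]
 [-3.292   1.7889]
 [ 2.0832  2.8071]]
[ 0.5202 -0.2705] 14.806795400704049 [[ 1.705   0.7966]
 [ 1.7948 -1.1514]
 [-0.1479 -2.1739]
 [-3.3519  2.5287]]
[ 0.5183 -0.268 ] 14.795577248193965 [[ 0.7142 -2.3927]
 [ 0.0586 -0.5796]
 [-1.6151  0.1481]
 [ 0.8423  2.8242]]
[ 0.5192 -0.2693] 14.801169829693901 [[ 2.6619 -0.4559]
 [ 2.7327 -2.4088]
 [ 0.787  -3.42  ]
 [-2.398   1.2876]
 [-0.2238 -1.1353]
 [-0.8763  0.6665]
 [-2.5689  1.3892]
 [-0.1145  4.0767]]
slot [np.float64(0.531488946905071), np.float64(-0.3156715571921208), 0.043] stub ends [[258.6771 282.3738]] [[366.0479 353.0168]]
```

View pics/scene1.png

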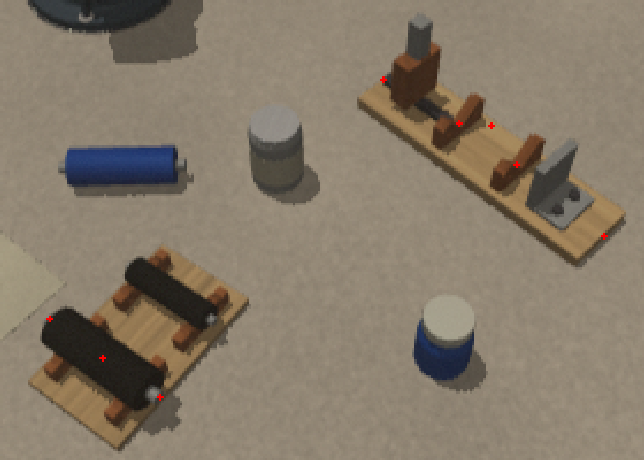

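View pics/side1.png

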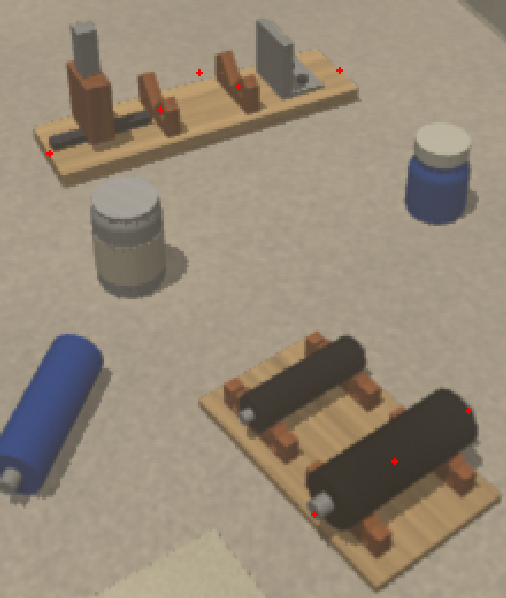

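```bash
cat >> h.py <<'E'
# commanded pose tracked: (x,y,z,yaw of tool x), tool pointing down
def delta(cur,tgt):
    y=np.radians(cur[3]); d=np.array(tgt[:3])-np.array(cur[:3])
    tx=np.array([np.cos(y),np.sin(y),0]); ty=np.array([np.sin(y),-np.cos(y),0]); 
    r=np.round(1000*np.array([tx@d,ty@d,-d[2]]),1); 
    return r.tolist(), [0,0,round(-(tgt[3]-cur[3]),2)]
E
python3 - <<'E'
from h import *
cur=(.188,.596,.2,162.536)
print(delta(cur,(.5,.2,.28,175)),delta(cur,(.531,-.316,.22,194.8)))
E
```

```text
([-416.5, -284.1, -80.0], [0, 0, -12.46]) ([-600.9, -767.0, -20.0], [0, 0, -32.26])
```

Request:
{"op": "play_rows", "data": {
  "fingers": [0, 0, 0, 0, 0, 0, 0, 0, 0, 0, 0, 0, 0, 0, 0, 0, 0, 0, 0, 0],
  "linear": [
    [-416.5, -284.1, -80],
    [-416.5, -284.1, -80],
    [-416.5, -284.1, -80],
    [-416.5, -284.1, -80],
    [-416.5, -284.1, -80],
    [-416.5, -284.1, -80],
    [-416.5, -284.1, -80],
    [-416.5, -284.1, -80],
    [-416.5, -284.1, -80],
    [-416.5, -284.1, -80],
    [-600.9, -767, -20],
    [-600.9, -767, -20],
    [-600.9, -767, -20],
    [-600.9, -767, -20],
    [-600.9, -767, -20],
    [-600.9, -767, -20],
    [-600.9, -767, -20],
    [-600.9, -767, -20],
    [-600.9, -767, -20],
    [-600.9, -767, -20]
  ],
  "rot": [
    [0, 0, -12.46],
    [0, 0, -12.46],
    [0, 0, -12.46],
    [0, 0, -12.46],
    [0, 0, -12.46],
    [0, 0, -12.46],
    [0, 0, -12.46],
    [0, 0, -12.46],
    [0, 0, -12.46],
    [0, 0, -12.46],
    [0, 0, -32.26],
    [0, 0, -32.26],
    [0, 0, -32.26],
    [0, 0, -32.26],
    [0, 0, -32.26],
    [0, 0, -32.26],
    [0, 0, -32.26],
    [0, 0, -32.26],
    [0, 0, -32.26],
    [0, 0, -32.26]
  ]
}}

```text
time_s: 2.15
position: [0.5272, -0.2774, 0.2244]
tcp_rot: [[-0.967, -0.255, -0.0], [-0.255, 0.967, 0.001], [0.0, 0.001, -1.0]]
force: [0.8, -0.3, 0.6]
opening: 1.0
```

Request:
{"op": "play_rows", "data": {
  "fingers": [0, 0],
  "linear": [
    [0, 0, 0],
    [0, 0, 0]
  ],
  "rot": [
    [0, 0, 0],
    [0, 0, 0]
  ]
}}

```text
time_s: 2.35
position: [0.527, -0.2763, 0.224]
tcp_rot: [[-0.968, -0.253, -0.001], [-0.253, 0.968, 0.002], [0.001, 0.002, -1.0]]
force: [0.0, 0.5, -0.9]
opening: 1.002
```

Run:
```python
from h import *
np.set_printoptions(precision=4,suppress=True)
s=bot.read_state(); print(s['position'],s['tcp_rot'],np.degrees(np.arctan2(s['tcp_rot'][1,0],s['tcp_rot'][0,0])))
c=get_calibration('wrist'); im=capture('wrist'); save('wrist2',im); np.save('pics/wrist2.npy',im)
json.dump({k:np.array(v).tolist() for k,v in c.items()},open('pics/wrist2.json','w'))
```

```text
[ 0.527  -0.2763  0.224 ] [[-0.9675 -0.2528 -0.0013]
 [-0.2528  0.9675  0.0016]
 [ 0.0008  0.0019 -1.    ]] -165.35835730911435
```

View pics/wrist2.png

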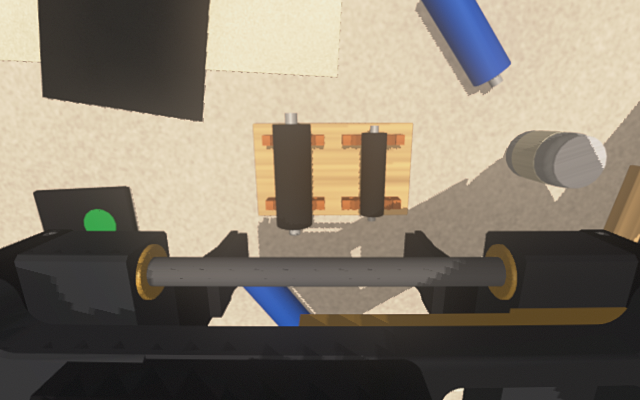

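The wrist view shows the rack straight on. The larger roller is on the left, with rubber about 38 px wide at (292,177) and stubs at (291,118) and (294,231). The smaller one is on the right at (373,174). I'll measure the larger one's axis.

Run:
```python
from h import *
np.set_printoptions(precision=4,suppress=True)
c=cal('wrist2'); im=np.load('pics/wrist2.npy').astype(int)
sub=im[100:240,245:420]
save('c5',cv2.resize(np.clip(sub*1.3,0,255).astype(np.uint8),None,fx=4,fy=4,interpolation=cv2.INTER_CUBIC))
m=(im.max(2)<75)
C=[]
for v in range(135,220,6):
    u=np.where(m[v,262:322])[0]+262; 
    L,Rr=u.min()-.5,u.max()+.5
    # tangent planes: bisect in undistorted ray angles -> axis plane through camera centre
    o,d=ray(c,[[L,v],[Rr,v]]); d/=np.linalg.norm(d,axis=1)[:,None]; b=d.sum(0); 
    s=(.043-o[2])/b[2]; C.append([v,L,Rr,*(o+s*b)])
C=np.array(C); print(C)
p=np.polyfit(C[:,3],C[:,4],1); print('yaw',np.degrees(np.arctan(p[0])), 'y at x=.5315',np.polyval(p,.5315))
```

```text
Traceback (most recent call last):
ValueError: zero-size array to reduction operation minimum which has no identity
```

View pics/c5.png

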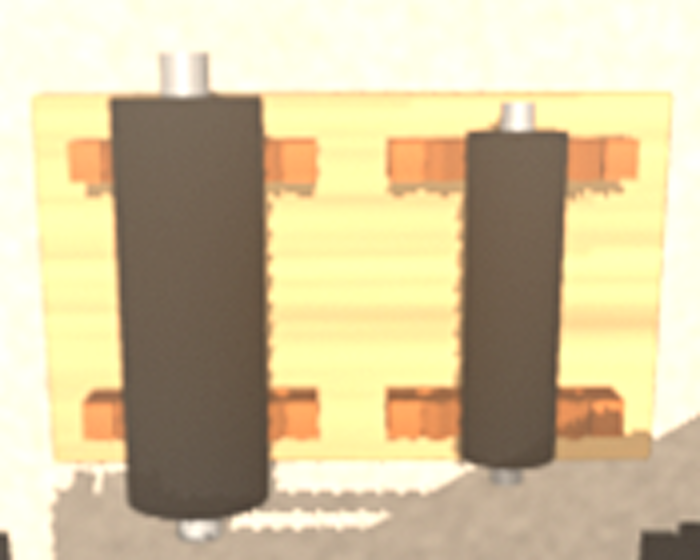

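Run:
```python
from h import *
np.set_printoptions(precision=4,suppress=True)
c=cal('wrist2'); im=np.load('pics/wrist2.npy').astype(int)
print(im[170,265:320].max(1), im[170,265:320,0]-im[170,265:320,2])
m=(im.max(2)<100)
C=[]
for v in range(145,195,5):
    u=np.where(m[v,262:322])[0]+262; L,Rr=u.min()-.5,u.max()+.5
    o,d=ray(c,[[L,v],[Rr,v]]); d/=np.linalg.norm(d,axis=1)[:,None]; b=d.sum(0); 
    s=(.043-o[2])/b[2]; C.append([v,L,Rr,*(o+s*b)])
C=np.array(C); print(C)
p=np.polyfit(C[:,3],C[:,4],1); print('yaw',np.degrees(np.arctan(p[0])), 'y at x=.5315',np.polyval(p,.5315))
# rubber ends: top edge top surface; stub tips
print('top stub tip (z .05 top of stub)',onz(c,cp([[184,53]],4,245,100),.05),'rubber far edge z~.065',onz(c,cp([[186,95]],4,245,100),.065))
print('near bottom face lower centre stub face', onz(c,cp([[197,530]],4,245,100),.043))
```

```text
[232 232 232 232 232 232 233 235 229 157  86  82  86  86  87  87  86  87
  87  86  86  86  87  86  86  87  86  86  86  86  86  86  86  85  85  84
  84  83  83  83  83  82  82  80  79  79 121 156 222 232 230 230 230 229
 229] [ 97  98  98  98  98  98  98  99 102  67  26  22  25  24  24  25  25  25
  25  25  26  25  24  25  25  26  25  25  25  26  25  26  27  26  26  26
  27  26  25  26  27  27  27  27  27  29  51  69 103 102 101 101 101 100
 100]
[[145.     273.5    310.5      0.496   -0.3234   0.043 ]
 [150.     273.5    310.5      0.5015  -0.3221   0.043 ]
 [155.     274.5    310.5      0.507   -0.3202   0.043 ]
 [160.     274.5    310.5      0.5127  -0.3189   0.043 ]
 [165.     274.5    310.5      0.5183  -0.3175   0.043 ]
 [170.     274.5    310.5      0.5241  -0.3162   0.043 ]
 [175.     274.5    310.5      0.5299  -0.3148   0.043 ]
 [180.     275.5    310.5      0.5356  -0.3129   0.043 ]
 [185.     275.5    310.5      0.5415  -0.3115   0.043 ]
 [190.     275.5    310.5      0.5474  -0.3101   0.043 ]]
yaw 14.474955166466863 y at x=.5315 -0.3141305607905507
top stub tip (z .05 top of stub) [[ 0.4616 -0.3324  0.05  ]] rubber far edge z~.065 [[ 0.4719 -0.3278  0.065 ]]
near bottom face lower centre stub face [[ 0.5992 -0.297   0.043 ]]
```

Request:
{"op": "play_rows", "data": {
  "fingers": [0, 0, 0, 0, 0, 0],
  "linear": [
    [6, -38.5, 40],
    [6, -38.5, 80],
    [6, -38.5, 110],
    [6, -38.5, 124],
    [6, -38.5, 124],
    [6, -38.5, 124]
  ],
  "rot": [
    [0, 0, 0],
    [0, 0, 0],
    [0, 0, 0],
    [0, 0, 0],
    [0, 0, 0],
    [0, 0, 0]
  ]
}}

```text
time_s: 3.0
position: [0.5327, -0.3138, 0.1022]
tcp_rot: [[-0.966, -0.257, 0.002], [-0.257, 0.966, -0.001], [-0.001, -0.002, -1.0]]
force: [0.1, -0.1, 0.7]
opening: 1.002
```

```bash
cat > snap.py <<'E'
import sys
from h import *
np.set_printoptions(precision=4,suppress=True)
s=bot.read_state(); print(s['time_s'],s['position'],'yaw',np.degrees(np.arctan2(s['tcp_rot'][1,0],s['tcp_rot'][0,0]))%360,'tilt',np.degrees(s['tcp_rot'][:2,2]),'F',s['force'],'M',s['moment'],s['opening'])
for a in sys.argv[1:]:
    n,k=a.split(':'); c=get_calibration(n); im=capture(n); save(n+k,im); np.save(f'pics/{n}{k}.npy',im)
    json.dump({k:np.array(v).tolist() for k,v in c.items()},open(f'pics/{n}{k}.json','w'))
E
python3 snap.py wrist:3
```

```text
3.0 [ 0.5327 -0.3138  0.1022] yaw 194.8858651338353 tilt [ 0.0876 -0.0719] F [ 0.146  -0.1494  0.6604] M [0.0317 0.0283 0.0171] 1.0018866601157153
```

View pics/wrist3.png

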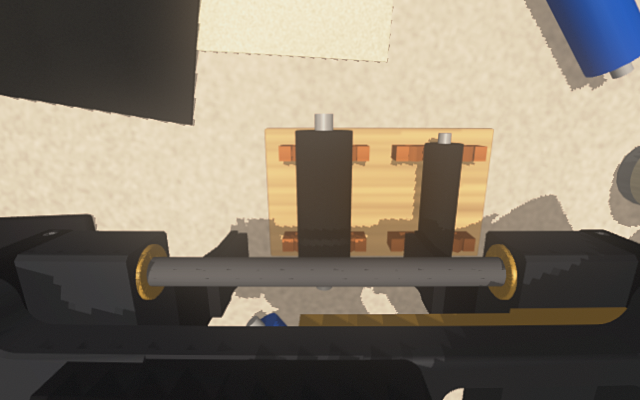

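The large roller's axis is at u≈324 and the finger midpoint at u≈326, so it is aligned. Descending and gripping.

Request:
{"op": "play_rows", "data": {
  "fingers": [0, 0, 0, 0, 0, 0, 0, 0, 255, 255, 255, 255, 255, 255, 255, 255],
  "linear": [
    [0, 0, 20],
    [0, 0, 40],
    [0, 0, 55],
    [0, 0, 65],
    [0, 0, 73],
    [0, 0, 78],
    [0, 0, 78],
    [0, 0, 78],
    [0, 0, 78],
    [0, 0, 78],
    [0, 0, 78],
    [0, 0, 78],
    [0, 0, 78],
    [0, 0, 78],
    [0, 0, 78],
    [0, 0, 78]
  ],
  "rot": [
    [0, 0, 0],
    [0, 0, 0],
    [0, 0, 0],
    [0, 0, 0],
    [0, 0, 0],
    [0, 0, 0],
    [0, 0, 0],
    [0, 0, 0],
    [0, 0, 0],
    [0, 0, 0],
    [0, 0, 0],
    [0, 0, 0],
    [0, 0, 0],
    [0, 0, 0],
    [0, 0, 0],
    [0, 0, 0]
  ]
}}

```text
time_s: 4.65
position: [0.5323, -0.3155, 0.0232]
tcp_rot: [[-0.967, -0.256, 0.001], [-0.256, 0.967, -0.002], [-0.001, -0.002, -1.0]]
force: [-0.5, -3.2, -0.1]
opening: 0.492
```

```bash
python3 snap.py side:4
```

```text
4.65 [ 0.5323 -0.3155  0.0232] yaw 194.80401481610141 tilt [ 0.0836 -0.126 ] F [-0.5241 -3.1919 -0.0832] M [-0.5412  0.0152  0.0283] 0.49196279267758336
```

View pics/side4.png

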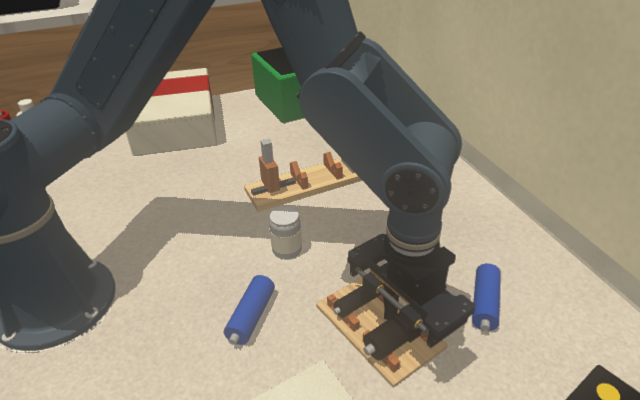

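Request:
{"op": "play_rows", "data": {
  "fingers": [255, 255, 255, 255, 255, 255, 255, 255, 255, 255],
  "linear": [
    [0, 0, -5],
    [0, 0, -12],
    [0, 0, -22],
    [0, 0, -40],
    [0, 0, -70],
    [0, 0, -100],
    [0, 0, -130],
    [0, 0, -160],
    [0, 0, -180],
    [0, 0, -180]
  ],
  "rot": [
    [0, 0, 0],
    [0, 0, 0],
    [0, 0, 0],
    [0, 0, 0],
    [0, 0, 0],
    [0, 0, 0],
    [0, 0, 0],
    [0, 0, 0],
    [0, 0, 0],
    [0, 0, 0]
  ]
}}

```text
time_s: 5.7
position: [0.5334, -0.3152, 0.2071]
tcp_rot: [[-0.967, -0.256, 0.006], [-0.256, 0.967, -0.005], [-0.005, -0.006, -1.0]]
force: [0.2, -0.5, -0.8]
opening: 0.487
```

```bash
python3 snap.py wrist:5 scene:5; python3 -c "
from h import *
print(delta((.5323,-.3155,.2032,194.8),(.563,.1667,.2,184.3)))"
```

```text
5.7 [ 0.5334 -0.3152  0.2071] yaw 194.817955328606 tilt [ 0.3426 -0.276 ] F [ 0.1519 -0.5298 -0.8271] M [ 0.033  -0.048  -0.0342] 0.486753489909186
([-152.9, 458.4, 3.2], [0, 0, 10.5])
```

View pics/wrist5.png

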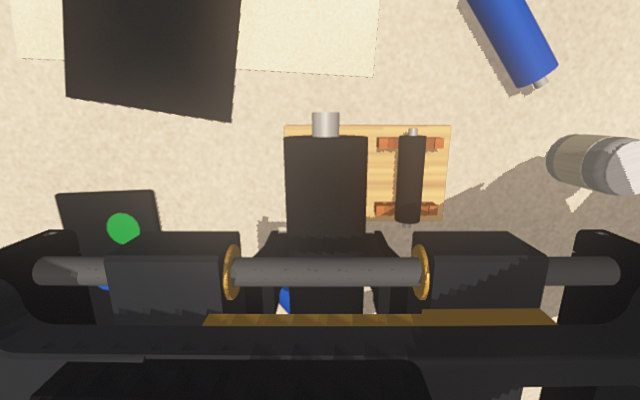

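View pics/scene5.png

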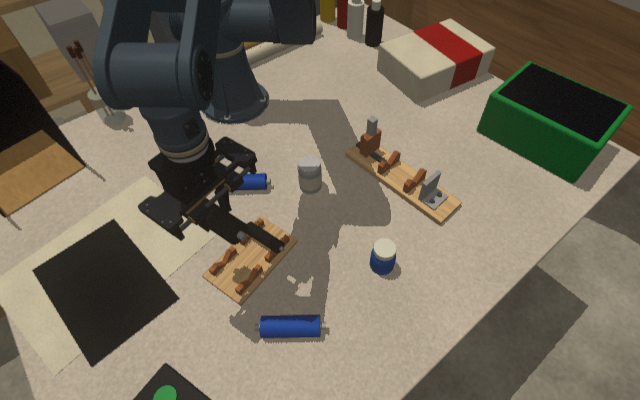

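Request:
{"op": "play_rows", "data": {
  "fingers": [255, 255, 255, 255, 255, 255, 255, 255, 255, 255, 255, 255, 255, 255, 255],
  "linear": [
    [-10, 30, 0],
    [-23, 70, 0],
    [-38, 115, 0],
    [-53, 160, 0],
    [-68, 205, 0],
    [-83, 250, 0],
    [-98, 295, 0],
    [-113, 340, 0],
    [-128, 385, 0],
    [-140, 420, 2],
    [-149, 445, 3],
    [-153, 458, 3],
    [-153, 458, 3],
    [-153, 458, 3],
    [-153, 458, 3]
  ],
  "rot": [
    [0, 0, 1],
    [0, 0, 2],
    [0, 0, 3],
    [0, 0, 4],
    [0, 0, 5],
    [0, 0, 6],
    [0, 0, 7],
    [0, 0, 8],
    [0, 0, 9],
    [0, 0, 10],
    [0, 0, 10.5],
    [0, 0, 10.5],
    [0, 0, 10.5],
    [0, 0, 10.5],
    [0, 0, 10.5]
  ]
}}

```text
time_s: 7.3
position: [0.5625, 0.1661, 0.1996]
tcp_rot: [[-0.997, -0.073, -0.001], [-0.073, 0.997, -0.001], [0.001, -0.001, -1.0]]
force: [0.6, -0.5, -2.3]
opening: 0.489
```

```bash
python3 snap.py wrist:6 scene:6 side:6
```

```text
7.3 [0.5625 0.1661 0.1996] yaw 184.2056201784745 tilt [-0.0568 -0.0404] F [ 0.6187 -0.4644 -2.2835] M [0.0187 0.0117 0.0527] 0.489438618664432
```

View pics/wrist6.png

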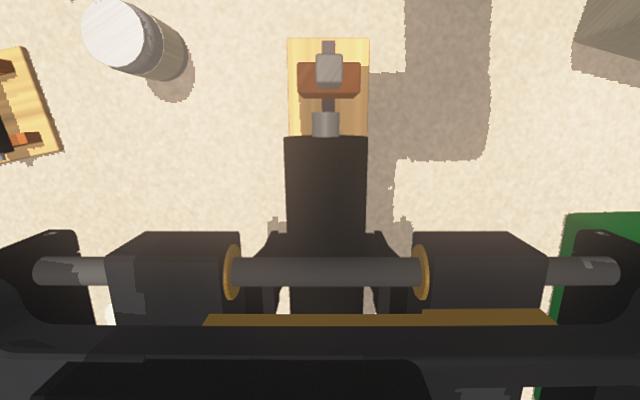

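View pics/scene6.png

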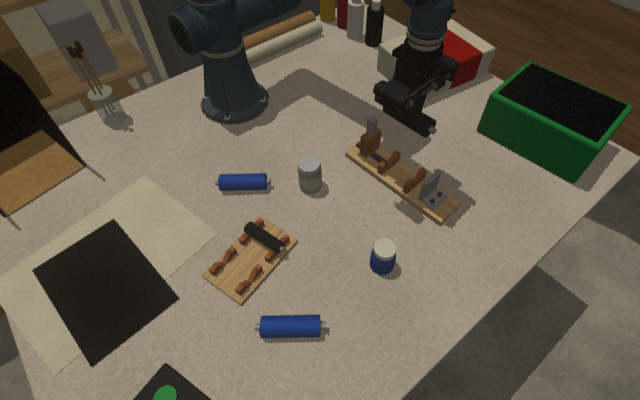

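View pics/side6.png

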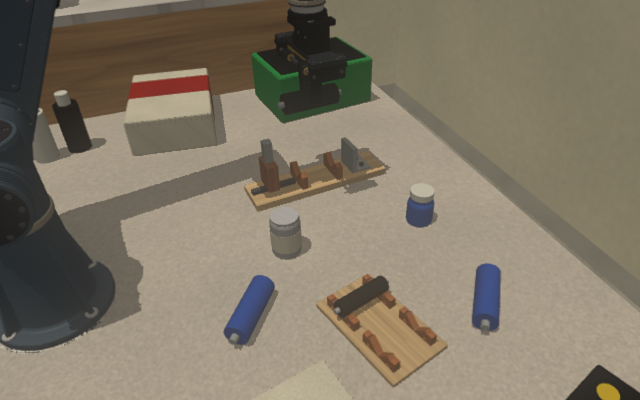

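The wrist view looks along the roller at the jaw end. The post top is at (329,66), the board's end corners at (288,38) and (369,38), and the held roller's stub tip at (325,112). I'll compare the roller axis with the cradle line.

Run:
```python
from h import *
np.set_printoptions(precision=4,suppress=True)
im=np.load('pics/wrist6.npy')[30:150,270:390]
save('c6',cv2.resize(im,None,fx=5,fy=5,interpolation=cv2.INTER_CUBIC))
c=cal('wrist6'); im=np.load('pics/wrist6.npy').astype(int)
for v in (145,160,180,200,215): 
    r=im[v,270:385].max(1); print(v,np.where(r<75)[0][[0,-1]]+270)
```

```text
145 [323 366]
160 [315 366]
180 [306 365]
200 [300 365]
215 [288 365]
```

View pics/c6.png

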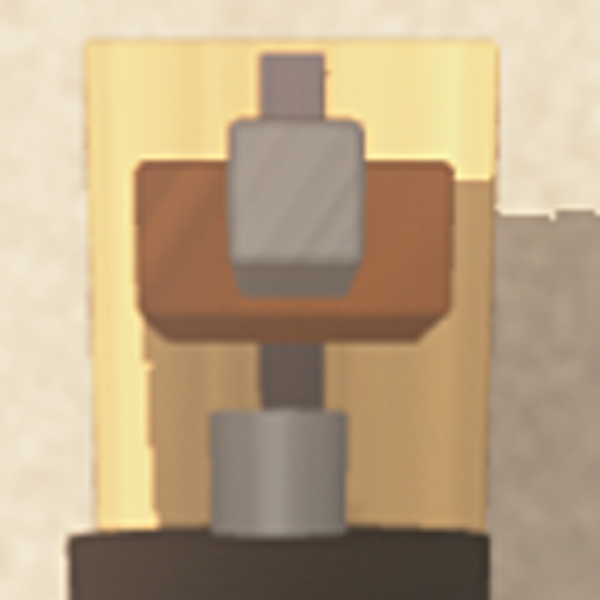

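Run:
```python
from h import *
np.set_printoptions(precision=4,suppress=True)
c=cal('wrist6'); im=np.load('pics/wrist6.npy').astype(int)
q=lambda p,z: onz(c,cp(p,5,270,30),z)
print('post corners',q([[230,120],[364,120],[360,264],[232,264]],.144)); P=q([[230,120],[364,120],[360,264],[232,264]],.144).mean(0);print('post',P)
e=q([[86,42],[497,42],[100,530],[489,530]],.018);print('board',e, 'mid far',(e[0]+e[1])/2,'mid near',(e[2]+e[3])/2)
j=q([[136,165],[453,165],[148,315],[450,315]],.094); print('jaw top',j)
s=q([[210,411],[347,411]],.2186+.001); print('stub tip',s,s.mean(0))
C=[]
for v in (142,150,160,175,190,210):
    g=im[v].sum(1).astype(float); d=np.diff(g); L=270+np.argmin(d[270:300])+.5; R=350+np.argmax(d[350:380])+.5
    o,dd=ray(c,[[L,v],[R,v]]); dd/=np.linalg.norm(dd,axis=1)[:,None]; b=dd.sum(0); k=(.2194-o[2])/b[2]; C.append([v,L,R,*(o+k*b)])
C=np.array(C);print(C);p=np.polyfit(C[:,3],C[:,4],1);print('roller yaw',np.degrees(np.arctan(p[0])))
th=np.radians(4.25); ux=np.array([np.cos(th),np.sin(th)])
for nm,x in [('roller axis at stub',s.mean(0)),('post',P),('board far',(e[0]+e[1])/2),('board near',(e[2]+e[3])/2),('roller',C[2,3:])]:
    d=x[:2]-np.array([.573,.1675]); print(nm,'along',d@ux,'across',-d[0]*ux[1]+d[1]*ux[0])
```

```text
post corners [[0.448  0.1513 0.144 ]
 [0.4466 0.1702 0.144 ]
 [0.4658 0.1713 0.144 ]
 [0.4672 0.1528 0.144 ]]
post [0.4569 0.1614 0.144 ]
board [[0.4108 0.1137 0.018 ]
 [0.4042 0.2014 0.018 ]
 [0.5129 0.1216 0.018 ]
 [0.5062 0.2106 0.018 ]] mid far [0.4075 0.1576 0.018 ] mid near [0.5096 0.1661 0.018 ]
jaw top [[0.4468 0.1333 0.094 ]
 [0.4427 0.1878 0.094 ]
 [0.4712 0.1367 0.094 ]
 [0.4672 0.1897 0.094 ]]
stub tip [[0.4898 0.1545 0.2196]
 [0.4887 0.1683 0.2196]] [0.4892 0.1614 0.2196]
[[142.     283.5    367.5      0.5042   0.1627   0.2194]
 [150.     283.5    367.5      0.5083   0.163    0.2194]
 [160.     283.5    367.5      0.5135   0.1633   0.2194]
 [175.     284.5    366.5      0.5215   0.1639   0.2194]
 [190.     284.5    366.5      0.5296   0.1646   0.2194]
 [210.     285.5    365.5      0.5408   0.1654   0.2194]]
roller yaw 4.278251175561224
roller axis at stub along -0.08397880632139913 across 0.00014982559950923492
post along -0.11622528349060444 across 0.002513757671091069
board far along -0.165797566037757 across 0.0023625972324580313
board near along -0.06333724609687735 across 0.0032906782896425617
roller along -0.05960345558841926 across 0.00026591742434278233
```

Request:
{"op": "play_rows", "data": {
  "fingers": [255, 255, 255, 255, 255, 255, 255, 255, 255, 255],
  "linear": [
    [-1, 2.2, 15],
    [-1, 2.2, 40],
    [-1, 2.2, 65],
    [-1, 2.2, 90],
    [-1, 2.2, 110],
    [-1, 2.2, 122],
    [-1, 2.2, 130],
    [-1, 2.2, 135],
    [-1, 2.2, 135],
    [-1, 2.2, 135]
  ],
  "rot": [
    [0, 0, 0],
    [0, 0, 0],
    [0, 0, 0],
    [0, 0, 0],
    [0, 0, 0],
    [0, 0, 0],
    [0, 0, 0],
    [0, 0, 0],
    [0, 0, 0],
    [0, 0, 0]
  ]
}}

```text
time_s: 8.45
position: [0.5641, 0.17, 0.0656]
tcp_rot: [[-0.997, -0.075, 0.001], [-0.075, 0.997, 0.0], [-0.001, 0.0, -1.0]]
force: [-0.5, 0.8, -2.4]
opening: 0.489
```

```bash
python3 snap.py scene:7 side:7
python3 - <<'E'
from h import *
a=np.load('pics/scene7.npy')[60:240,330:490];b=np.load('pics/side7.npy')[100:230,210:410]
save('c7a',cv2.resize(a,None,fx=3.3,fy=3.3,interpolation=cv2.INTER_CUBIC));save('c7b',cv2.resize(b,None,fx=4,fy=4,interpolation=cv2.INTER_CUBIC))
E
```

```text
8.45 [0.5641 0.17   0.0656] yaw 184.29343585502855 tilt [0.0842 0.0094] F [-0.4777  0.778  -2.4243] M [0.0268 0.021  0.0182] 0.4893556027159008
```

View pics/c7a.png

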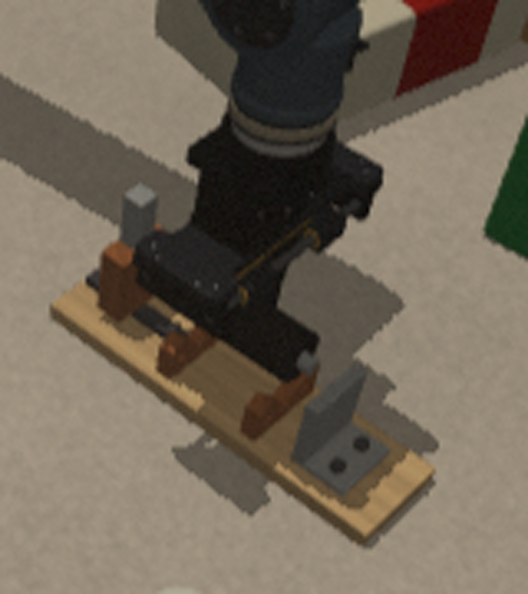

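View pics/c7b.png

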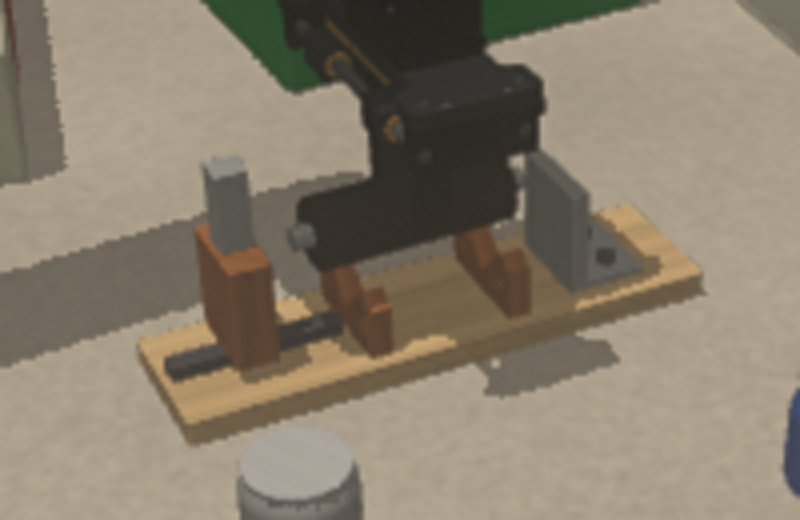

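The roller hangs above both V rests, clear of the jaw and stop. I'll lower it slowly, watching the force.

Request:
{"op": "play_rows", "data": {
  "fingers": [255, 255, 255, 255, 255, 255, 255, 255, 255, 255],
  "linear": [
    [0, 0, 3],
    [0, 0, 6],
    [0, 0, 9],
    [0, 0, 11],
    [0, 0, 13],
    [0, 0, 15],
    [0, 0, 16],
    [0, 0, 17],
    [0, 0, 17],
    [0, 0, 17]
  ],
  "rot": [
    [0, 0, 0],
    [0, 0, 0],
    [0, 0, 0],
    [0, 0, 0],
    [0, 0, 0],
    [0, 0, 0],
    [0, 0, 0],
    [0, 0, 0],
    [0, 0, 0],
    [0, 0, 0]
  ]
}}

```text
time_s: 9.55
position: [0.5635, 0.1699, 0.048]
tcp_rot: [[-0.997, -0.075, 0.0], [-0.075, 0.997, 0.0], [-0.0, 0.0, -1.0]]
force: [-0.5, 0.4, -1.8]
opening: 0.49
```

```bash
python3 snap.py
```

```text
9.55 [0.5635 0.1699 0.048 ] yaw 184.2977586654993 tilt [0.0084 0.0016] F [-0.503   0.4369 -1.7789] M [-0.0233  0.0043  0.0105] 0.49034104777911647
```

Request:
{"op": "play_rows", "data": {
  "fingers": [255, 255, 255, 255, 255, 255],
  "linear": [
    [0, 0, 0.7],
    [0, 0, 1.4],
    [0, 0, 2.1],
    [0, 0, 2.8],
    [0, 0, 2.8],
    [0, 0, 2.8]
  ],
  "rot": [
    [0, 0, 0],
    [0, 0, 0],
    [0, 0, 0],
    [0, 0, 0],
    [0, 0, 0],
    [0, 0, 0]
  ]
}}

```text
time_s: 10.15
position: [0.5635, 0.1699, 0.0451]
tcp_rot: [[-0.997, -0.075, -0.0], [-0.075, 0.997, 0.0], [0.0, 0.0, -1.0]]
force: [-0.5, 0.4, -1.9]
opening: 0.492
```

```bash
python3 snap.py
```

```text
10.15 [0.5635 0.1699 0.0451] yaw 184.2957582189769 tilt [-0.0032  0.0001] F [-0.5465  0.4481 -1.8667] M [ 0.0224 -0.0096 -0.0185] 0.49157174308539403
```

Request:
{"op": "play_rows", "data": {
  "fingers": [255, 255, 255, 255, 255],
  "linear": [
    [0, 0, 0.4],
    [0, 0, 0.8],
    [0, 0, 1.2],
    [0, 0, 1.2],
    [0, 0, 1.2]
  ],
  "rot": [
    [0, 0, 0],
    [0, 0, 0],
    [0, 0, 0],
    [0, 0, 0],
    [0, 0, 0]
  ]
}}

```text
time_s: 10.65
position: [0.5636, 0.1697, 0.0444]
tcp_rot: [[-0.997, -0.075, 0.0], [-0.075, 0.997, -0.0], [-0.0, -0.0, -1.0]]
force: [-1.2, -1.6, 3.7]
opening: 0.489
```

```bash
python3 snap.py
```

```text
10.65 [0.5636 0.1697 0.0444] yaw 184.30375666035187 tilt [ 0.0234 -0.0168] F [-1.2334 -1.6126  3.7279] M [-0.2069  0.2443  0.0776] 0.4894853314311174
```

Contact came at z=0.0444, the expected seated height, with about 5 N upward. I'll release and look.

Request:
{"op": "play_rows", "data": {
  "fingers": [120, 110, 100, 90, 60, 30, 0, 0, 0],
  "linear": [
    [0, 0, 0],
    [0, 0, 0],
    [0, 0, 0],
    [0, 0, 0],
    [0, 0, 0],
    [0, 0, 0],
    [0, 0, 0],
    [0, 0, 0],
    [0, 0, 0]
  ],
  "rot": [
    [0, 0, 0],
    [0, 0, 0],
    [0, 0, 0],
    [0, 0, 0],
    [0, 0, 0],
    [0, 0, 0],
    [0, 0, 0],
    [0, 0, 0],
    [0, 0, 0]
  ]
}}

```text
time_s: 11.55
position: [0.5635, 0.1699, 0.0439]
tcp_rot: [[-0.997, -0.075, 0.0], [-0.075, 0.997, 0.0], [-0.0, 0.0, -1.0]]
force: [0.1, -0.2, -0.6]
opening: 0.968
```

Request:
{"op": "play_rows", "data": {
  "fingers": [0, 0, 0, 0, 0, 0, 0, 0, 0],
  "linear": [
    [0, 0, -10],
    [0, 0, -30],
    [0, 0, -55],
    [0, 0, -85],
    [0, 0, -115],
    [0, 0, -145],
    [0, 0, -160],
    [0, 0, -160],
    [0, 0, -160]
  ],
  "rot": [
    [0, 0, 0],
    [0, 0, 0],
    [0, 0, 0],
    [0, 0, 0],
    [0, 0, 0],
    [0, 0, 0],
    [0, 0, 0],
    [0, 0, 0],
    [0, 0, 0]
  ]
}}

```text
time_s: 12.45
position: [0.5632, 0.1699, 0.2041]
tcp_rot: [[-0.997, -0.075, 0.0], [-0.075, 0.997, 0.0], [-0.0, 0.0, -1.0]]
force: [-0.7, 0.3, -0.4]
opening: 0.998
```

```bash
python3 snap.py wrist:8 scene:8 side:8
python3 - <<'E'
from h import *
a=np.load('pics/scene8.npy')[60:240,330:490];b=np.load('pics/side8.npy')[100:230,210:410]
save('c8a',cv2.resize(a,None,fx=3.3,fy=3.3,interpolation=cv2.INTER_CUBIC));save('c8b',cv2.resize(b,None,fx=4,fy=4,interpolation=cv2.INTER_CUBIC))
E
```

```text
12.45 [0.5632 0.1699 0.2041] yaw 184.29655571981115 tilt [0.0164 0.0019] F [-0.66    0.3441 -0.4235] M [ 0.0229 -0.0021  0.0136] 0.9982357395050102
```

View pics/wrist8.png

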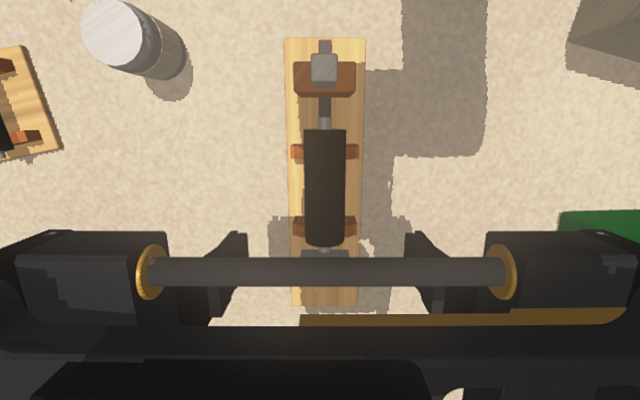

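View pics/c8a.png

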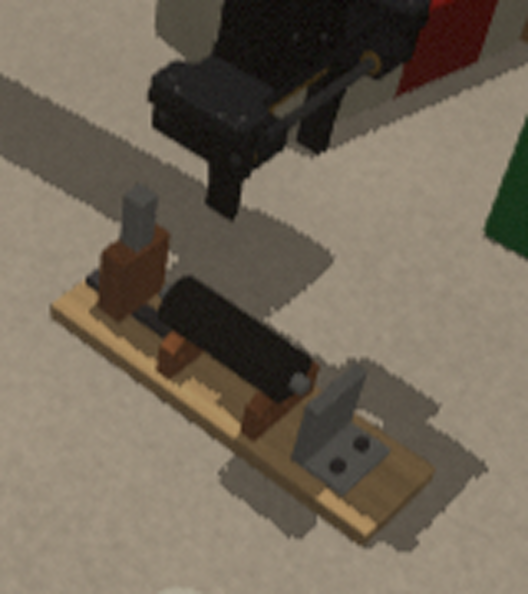

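View pics/c8b.png

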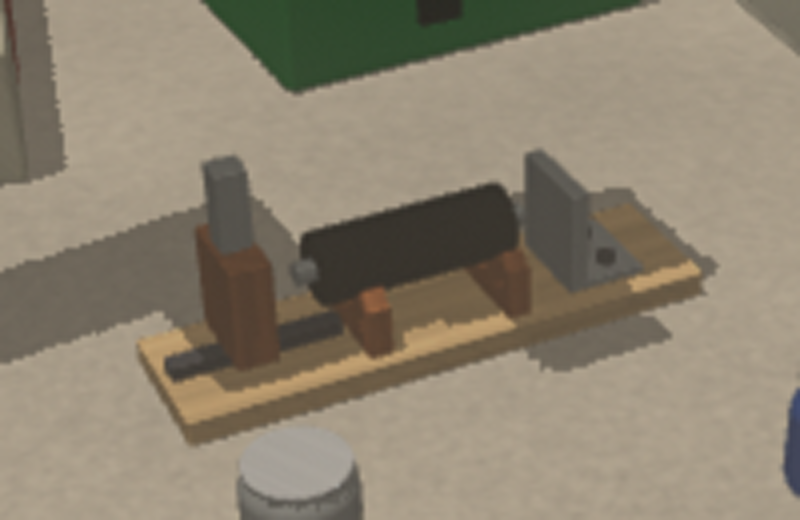

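The roller lies true in both Vs, clear of the jaw and the stop. Now I'll shut the fingers and go behind the post.

Request:
{"op": "play_rows", "data": {
  "fingers": [255, 255, 255, 255, 255, 255, 255, 255, 255, 255],
  "linear": [
    [20, 0, 0],
    [50, 0, 0],
    [80, 0, 0],
    [110, 0, 0],
    [135, 0, 0],
    [147, 0, 0],
    [147, 0, 0],
    [147, 0, 0],
    [147, 0, 0],
    [147, 0, 0]
  ],
  "rot": [
    [0, 0, 0],
    [0, 0, 0],
    [0, 0, 0],
    [0, 0, 0],
    [0, 0, 0],
    [0, 0, 0],
    [0, 0, 0],
    [0, 0, 0],
    [0, 0, 0],
    [0, 0, 0]
  ]
}}

```text
time_s: 13.6
position: [0.4183, 0.1589, 0.2039]
tcp_rot: [[-0.997, -0.075, 0.001], [-0.075, 0.997, 0.0], [-0.001, 0.0, -1.0]]
force: [-0.6, 0.5, -0.1]
opening: 0.171
```

```bash
python3 snap.py scene:9 side:9
python3 - <<'E'
from h import *
a=np.load('pics/scene9.npy')[60:240,330:490];b=np.load('pics/side9.npy')[80:230,190:410]
save('c9a',cv2.resize(a,None,fx=3.3,fy=3.3,interpolation=cv2.INTER_CUBIC));save('c9b',cv2.resize(b,None,fx=3.5,fy=3.5,interpolation=cv2.INTER_CUBIC))
E
```

```text
13.6 [0.4183 0.1589 0.2039] yaw 184.28088191022056 tilt [0.05   0.0046] F [-0.6302  0.4888 -0.0723] M [0.0374 0.0428 0.0017] 0.17120892195508378
```

View pics/c9a.png

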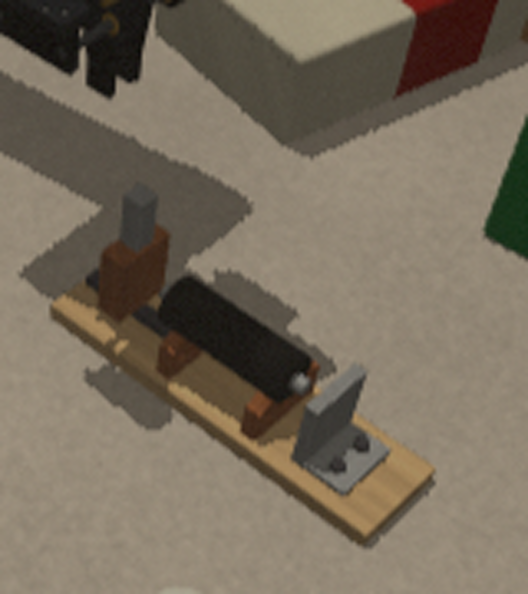

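View pics/c9b.png

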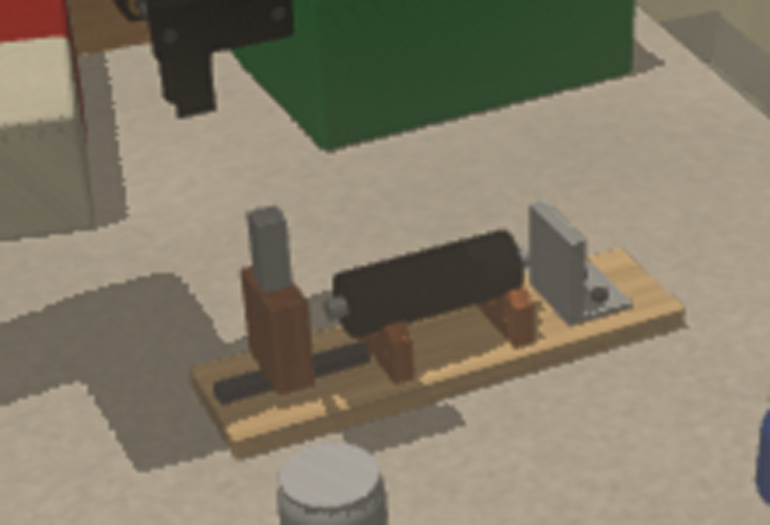

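Request:
{"op": "play_rows", "data": {
  "fingers": [255, 255, 255, 255, 255, 255, 255, 255, 255],
  "linear": [
    [0, 0, 0],
    [0, 0, 20],
    [0, 0, 45],
    [0, 0, 65],
    [0, 0, 80],
    [0, 0, 90],
    [0, 0, 92],
    [0, 0, 92],
    [0, 0, 92]
  ],
  "rot": [
    [0, 0, 0],
    [0, 0, 0],
    [0, 0, 0],
    [0, 0, 0],
    [0, 0, 0],
    [0, 0, 0],
    [0, 0, 0],
    [0, 0, 0],
    [0, 0, 0]
  ]
}}

```text
time_s: 14.6
position: [0.4175, 0.159, 0.1125]
tcp_rot: [[-0.997, -0.075, 0.001], [-0.075, 0.997, 0.0], [-0.001, 0.0, -1.0]]
force: [-0.4, -0.4, -0.6]
opening: 0.005
```

```bash
python3 snap.py scene:10 side:10 wrist:10
python3 - <<'E'
from h import *
a=np.load('pics/scene10.npy')[60:240,330:490];b=np.load('pics/side10.npy')[80:230,190:410]
save('c10a',cv2.resize(a,None,fx=3.3,fy=3.3,interpolation=cv2.INTER_CUBIC));save('c10b',cv2.resize(b,None,fx=3.5,fy=3.5,interpolation=cv2.INTER_CUBIC))
E
```

```text
14.6 [0.4175 0.159  0.1125] yaw 184.2978408070505 tilt [0.0827 0.0093] F [-0.416  -0.3671 -0.6282] M [-0.0293  0.0175  0.0184] 0.004751374000514092
```

View pics/c10a.png

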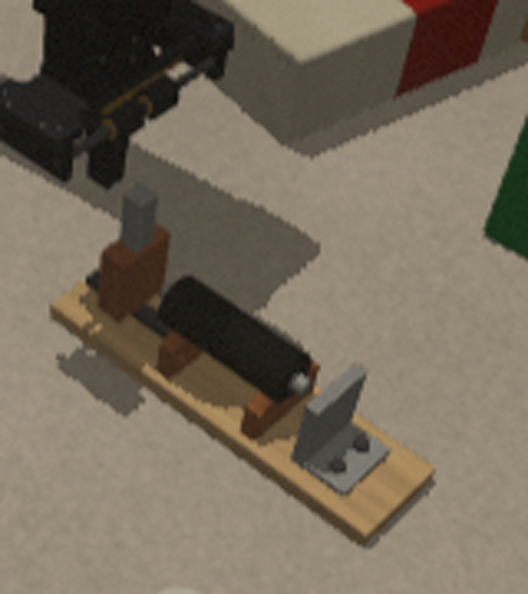

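View pics/c10b.png

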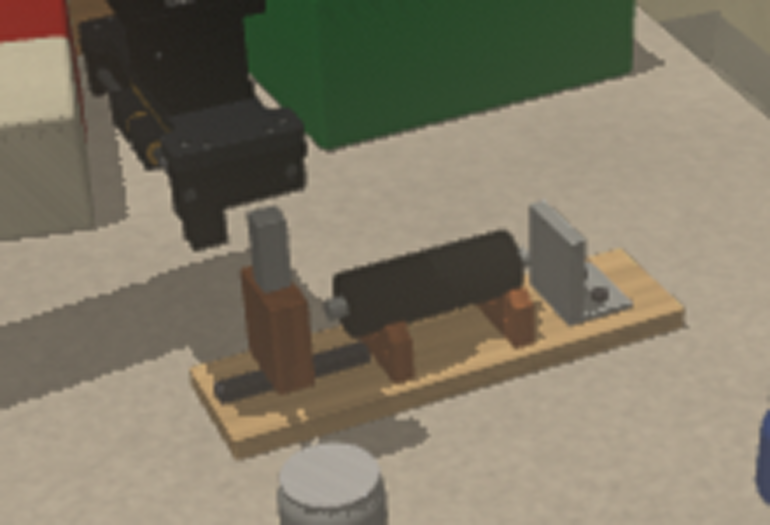

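Run:
```python
from h import *
for n in('scene10','side10'):
    print(n,proj(cal(n),[[.4175,.159,.1125],[.457,.1614,.144],[.457,.1614,.1125]]))
```

```text
scene10 [[360.66153736 119.5794623 ]
 [372.53557171 117.79446857]
 [371.57550944 127.0220273 ]]
side10 [[249.49896887 158.9779696 ]
 [265.56831627 142.02096639]
 [266.86774371 154.57838182]]
```

Run:
```python
from h import *
b=np.load('pics/side10.npy')[110:180,220:310].copy()
b=np.clip(b.astype(float)*2,0,255).astype(np.uint8)
b=cv2.resize(b,None,fx=8,fy=8,interpolation=cv2.INTER_NEAREST)
for p in proj(cal('side10'),[[.4175,.159,.1125],[.457,.1614,.144]]): cv2.circle(b,tuple(((p-[220,110]+.5)*8).astype(int)),5,(255,0,0),-1)
save('c11',b)
```

```text
(no output)
```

View pics/c11.png

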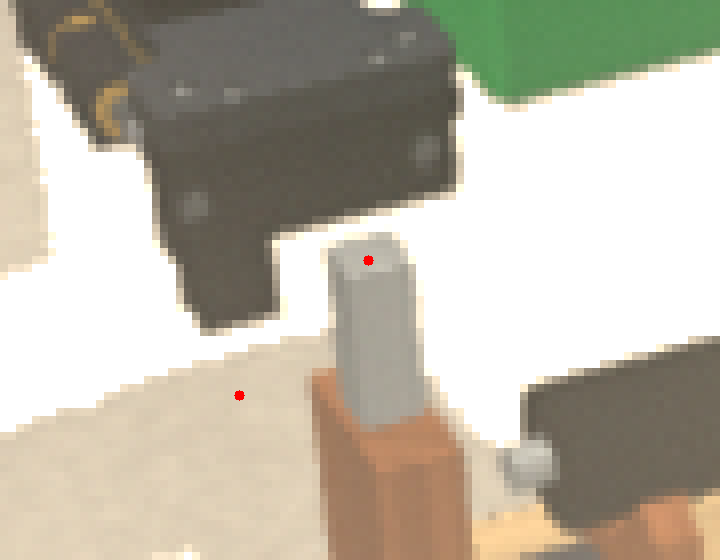

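View pics/wrist10.png

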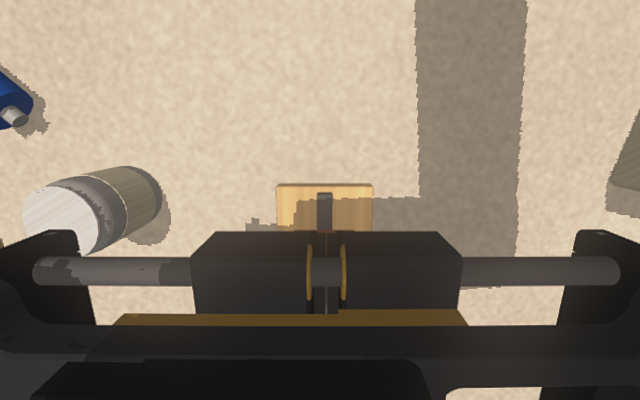

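Run:
```python
from h import *
c=cal('scene8')
for z in (.2041,.2241): print(z,proj(c,[[.5632-s*.075*0-(-s)*0,.1699+s,z] for s in(-.05,.05)]))
print(proj(cal('side9'),[[.4183,.1589-.012,.2039],[.4183,.1589-.012,.2239]]))
from h import *
b=np.load('pics/scene8.npy')[60:150,370:450]
save('c12',cv2.resize(np.clip(b*1.8,0,255).astype(np.uint8),None,fx=6,fy=6,interpolation=cv2.INTER_NEAREST))
```

```text
0.2041 [[393.70227882 129.6916044 ]
 [423.73652486 110.77052285]]
0.2241 [[394.7986984  123.02017418]
 [425.30419128 104.05211506]]
[[246.45312377 123.54408426]
 [245.32078482 114.62445065]]
```

View pics/c12.png

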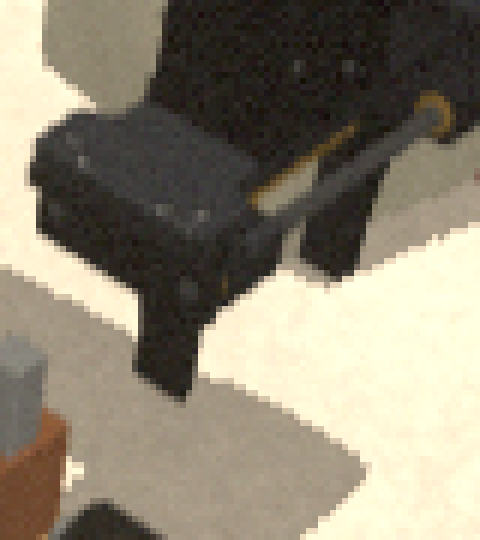

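The drawn fingertips sit roughly 15–19 mm above where the stated TCP projects: in the side view the tip is at (249,150) against a predicted (249,159). I'll lower another 9 mm. That stays above the jaw's top under either reading and overlaps the post well. Then I'll approach the post.

Request:
{"op": "play_rows", "data": {
  "fingers": [255, 255, 255, 255, 255, 255, 255],
  "linear": [
    [0, 0, 3],
    [0, 0, 6],
    [0, 0, 9],
    [-5, 0, 9],
    [-10, 0, 9],
    [-14, 0, 9],
    [-14, 0, 9]
  ],
  "rot": [
    [0, 0, 0],
    [0, 0, 0],
    [0, 0, 0],
    [0, 0, 0],
    [0, 0, 0],
    [0, 0, 0],
    [0, 0, 0]
  ]
}}

```text
time_s: 15.45
position: [0.4322, 0.16, 0.103]
tcp_rot: [[-0.997, -0.075, 0.002], [-0.075, 0.997, 0.0], [-0.002, 0.0, -1.0]]
force: [0.6, 0.5, -0.6]
opening: 0.007
```

```bash
python3 snap.py side:12 scene:12;  python3 - <<'E'
from h import *
b=np.load('pics/side12.npy')[110:180,220:310].copy()
b=np.clip(b.astype(float)*2,0,255).astype(np.uint8)
save('c13',cv2.resize(b,None,fx=6,fy=6,interpolation=cv2.INTER_NEAREST))
b=np.load('pics/scene12.npy')[80:160,330:420]
save('c14',cv2.resize(np.clip(b*1.6,0,255).astype(np.uint8),None,fx=6,fy=6,interpolation=cv2.INTER_NEAREST))
E
```

```text
15.45 [0.4322 0.16   0.103 ] yaw 184.2866339985517 tilt [0.0868 0.0089] F [ 0.6335  0.55   -0.6232] M [0.0279 0.0141 0.0105] 0.007054649269700646
```

View pics/c13.png

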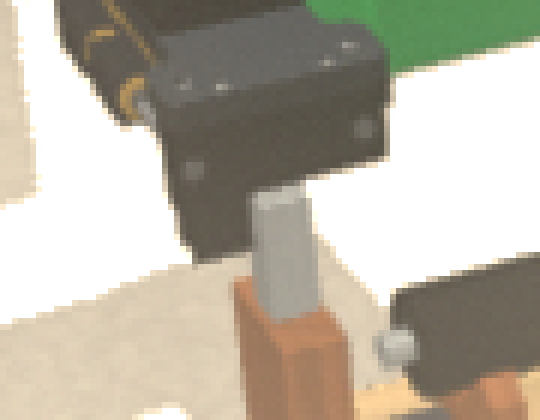

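View pics/c14.png

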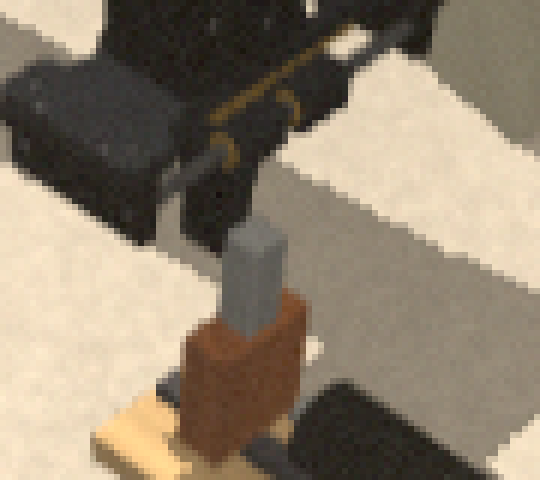

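Request:
{"op": "play_rows", "data": {
  "fingers": [255, 255, 255, 255, 255, 255, 255, 255, 255, 255],
  "linear": [
    [-1, 0, 0],
    [-2, 0, 0],
    [-3, 0, 0],
    [-4, 0, 0],
    [-5, 0, 0],
    [-6, 0, 0],
    [-7, 0, 0],
    [-8, 0, 0],
    [-9, 0, 0],
    [-10, 0, 0]
  ],
  "rot": [
    [0, 0, 0],
    [0, 0, 0],
    [0, 0, 0],
    [0, 0, 0],
    [0, 0, 0],
    [0, 0, 0],
    [0, 0, 0],
    [0, 0, 0],
    [0, 0, 0],
    [0, 0, 0]
  ]
}}

```text
time_s: 16.55
position: [0.4404, 0.1607, 0.1028]
tcp_rot: [[-0.997, -0.075, -0.001], [-0.075, 0.997, -0.0], [0.001, -0.0, -1.0]]
force: [-2.2, -0.2, 1.0]
opening: 0.008
```

```bash
python3 snap.py
```

```text
16.55 [0.4404 0.1607 0.1028] yaw 184.29778955637084 tilt [-0.0576 -0.0062] F [-2.2241 -0.2318  0.9678] M [-0.0765  0.5132 -0.0504] 0.008324667160184516
```

Request:
{"op": "play_rows", "data": {
  "fingers": [255, 255, 255, 255, 255, 255, 255, 255, 255, 255, 255],
  "linear": [
    [-1.5, 0, 0],
    [-3, 0, 0],
    [-4.5, 0, 0],
    [-6, 0, 0],
    [-7.5, 0, 0],
    [-9, 0, 0],
    [-10.5, 0, 0],
    [-12, 0, 0],
    [-13, 0, 0],
    [-14, 0, 0],
    [-15, 0, 0]
  ],
  "rot": [
    [0, 0, 0],
    [0, 0, 0],
    [0, 0, 0],
    [0, 0, 0],
    [0, 0, 0],
    [0, 0, 0],
    [0, 0, 0],
    [0, 0, 0],
    [0, 0, 0],
    [0, 0, 0],
    [0, 0, 0]
  ]
}}

```text
time_s: 17.65
position: [0.4557, 0.1618, 0.1028]
tcp_rot: [[-0.997, -0.075, -0.0], [-0.075, 0.997, -0.0], [0.0, -0.0, -1.0]]
force: [-2.8, 0.1, -1.9]
opening: 0.001
```

```bash
python3 snap.py scene:15
python3 - <<'E'
from h import *
b=np.load('pics/scene15.npy')[90:220,340:470]
save('c15',cv2.resize(np.clip(b*1.6,0,255).astype(np.uint8),None,fx=4.5,fy=4.5,interpolation=cv2.INTER_NEAREST))
E
```

```text
17.65 [0.4557 0.1618 0.1028] yaw 184.29565407368614 tilt [-0.0251 -0.0038] F [-2.7928  0.148  -1.9392] M [-0.0465  0.6151 -0.05  ] 0.0005579460621548819
```

View pics/c15.png

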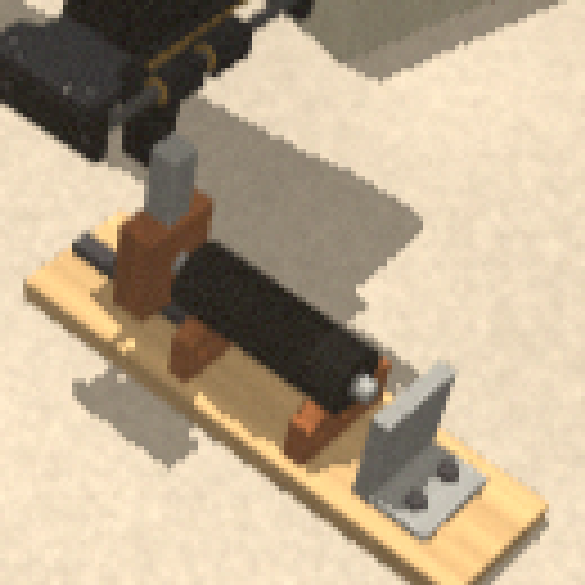

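Request:
{"op": "play_rows", "data": {
  "fingers": [255, 255, 255, 255, 255, 255, 255, 255, 255],
  "linear": [
    [-1, 0, 0],
    [-2, 0, 0],
    [-3, 0, 0],
    [-4, 0, 0],
    [-5, 0, 0],
    [-6, 0, 0],
    [-7, 0, 0],
    [-8, 0, 0],
    [-9, 0, 0]
  ],
  "rot": [
    [0, 0, 0],
    [0, 0, 0],
    [0, 0, 0],
    [0, 0, 0],
    [0, 0, 0],
    [0, 0, 0],
    [0, 0, 0],
    [0, 0, 0],
    [0, 0, 0]
  ]
}}

```text
time_s: 18.6
position: [0.4634, 0.1624, 0.1029]
tcp_rot: [[-0.997, -0.075, -0.003], [-0.075, 0.997, -0.0], [0.003, -0.0, -1.0]]
force: [-5.2, -1.7, -1.0]
opening: 0.007
```

```bash
python3 snap.py scene:16
python3 - <<'E'
from h import *
b=np.load('pics/scene16.npy')[90:220,340:470]
save('c16',cv2.resize(np.clip(b*1.6,0,255).astype(np.uint8),None,fx=4.5,fy=4.5,interpolation=cv2.INTER_NEAREST))
E
```

```text
18.6 [0.4634 0.1624 0.1029] yaw 184.30643939468652 tilt [-0.1565 -0.0219] F [-5.1986 -1.7247 -1.0279] M [-0.1374  0.8978  0.006 ] 0.006960912137852152
```

View pics/c16.png

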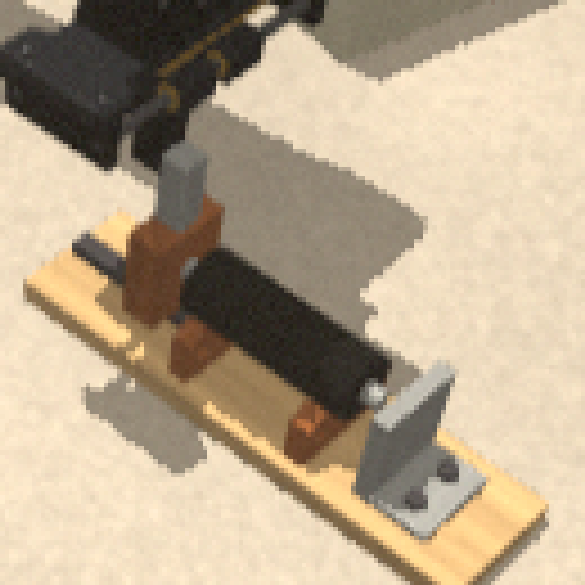

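Request:
{"op": "play_rows", "data": {
  "fingers": [255, 255, 255, 255, 255, 255],
  "linear": [
    [-0.7, 0, 0],
    [-1.4, 0, 0],
    [-2.1, 0, 0],
    [-2.8, 0, 0],
    [-3.5, 0, 0],
    [-4, 0, 0]
  ],
  "rot": [
    [0, 0, 0],
    [0, 0, 0],
    [0, 0, 0],
    [0, 0, 0],
    [0, 0, 0],
    [0, 0, 0]
  ]
}}

```text
time_s: 19.25
position: [0.4674, 0.1627, 0.1029]
tcp_rot: [[-0.997, -0.075, -0.003], [-0.075, 0.997, -0.0], [0.003, -0.0, -1.0]]
force: [-5.2, -0.8, 0.5]
opening: 0.01
```

Request:
{"op": "play_rows", "data": {
  "fingers": [255, 255, 255, 255, 255, 255],
  "linear": [
    [-0.6, 0, 0],
    [-1.2, 0, 0],
    [-1.8, 0, 0],
    [-2.4, 0, 0],
    [-2.7, 0, 0],
    [-3, 0, 0]
  ],
  "rot": [
    [0, 0, 0],
    [0, 0, 0],
    [0, 0, 0],
    [0, 0, 0],
    [0, 0, 0],
    [0, 0, 0]
  ]
}}

```text
time_s: 19.85
position: [0.4703, 0.1629, 0.1029]
tcp_rot: [[-0.997, -0.075, -0.003], [-0.075, 0.997, -0.0], [0.003, -0.0, -1.0]]
force: [-5.4, -0.5, 1.0]
opening: 0.005
```

```bash
python3 snap.py scene:17
python3 - <<'E'
from h import *
b=np.load('pics/scene17.npy')[90:220,340:470]
save('c17',cv2.resize(np.clip(b*1.6,0,255).astype(np.uint8),None,fx=4.5,fy=4.5,interpolation=cv2.INTER_NEAREST))
E
```

```text
19.85 [0.4703 0.1629 0.1029] yaw 184.30885260845824 tilt [-0.167 -0.026] F [-5.4331 -0.5391  1.0274] M [-0.0779  0.9343  0.0355] 0.005297119207344025
```

View pics/c17.png

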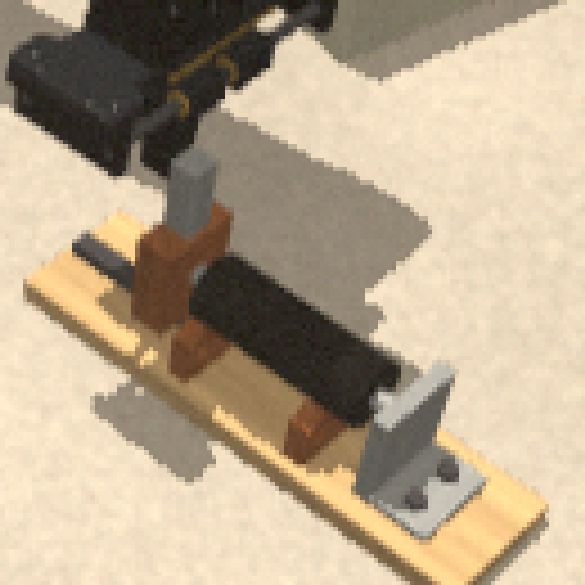

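Request:
{"op": "play_rows", "data": {
  "fingers": [255, 255, 255, 255, 255],
  "linear": [
    [-0.5, 0, 0],
    [-1, 0, 0],
    [-1.5, 0, 0],
    [-2, 0, 0],
    [-2.5, 0, 0]
  ],
  "rot": [
    [0, 0, 0],
    [0, 0, 0],
    [0, 0, 0],
    [0, 0, 0],
    [0, 0, 0]
  ]
}}

```text
time_s: 20.4
position: [0.4728, 0.1631, 0.1029]
tcp_rot: [[-0.997, -0.075, -0.003], [-0.075, 0.997, -0.0], [0.003, -0.0, -1.0]]
force: [-5.6, -1.2, 0.3]
opening: 0.008
```

Request:
{"op": "play_rows", "data": {
  "fingers": [255, 255, 255, 255, 255],
  "linear": [
    [-0.5, 0, 0],
    [-1, 0, 0],
    [-1.5, 0, 0],
    [-2, 0, 0],
    [-2.5, 0, 0]
  ],
  "rot": [
    [0, 0, 0],
    [0, 0, 0],
    [0, 0, 0],
    [0, 0, 0],
    [0, 0, 0]
  ]
}}

```text
time_s: 20.9
position: [0.4741, 0.1632, 0.1029]
tcp_rot: [[-0.997, -0.075, -0.005], [-0.075, 0.997, -0.001], [0.005, -0.0, -1.0]]
force: [-8.3, -0.2, 2.7]
opening: 0.008
```

The force is rising while the jaw lags, so the roller has reached the stop. I'll hold and read.

Request:
{"op": "play_rows", "data": {
  "fingers": [255, 255],
  "linear": [
    [-1, 0, 0],
    [-1, 0, 0]
  ],
  "rot": [
    [0, 0, 0],
    [0, 0, 0]
  ]
}}

```text
time_s: 21.1
position: [0.474, 0.1632, 0.1029]
tcp_rot: [[-0.997, -0.075, -0.007], [-0.075, 0.997, -0.001], [0.008, -0.0, -1.0]]
force: [-8.7, -2.0, 4.1]
opening: 0.006
```

```bash
python3 snap.py
```

```text
21.1 [0.474  0.1632 0.1029] yaw 184.31679969041843 tilt [-0.4275 -0.0543] F [-8.6669 -2.0258  4.1491] M [-0.1952  1.4993 -0.0424] 0.006404836275258999
```

Request:
{"op": "play_rows", "data": {
  "fingers": [255, 255, 255, 255],
  "linear": [
    [-1, 0, 0],
    [-2, 0, 0],
    [-2, 0, 0],
    [-2, 0, 0]
  ],
  "rot": [
    [0, 0, 0],
    [0, 0, 0],
    [0, 0, 0],
    [0, 0, 0]
  ]
}}

```text
time_s: 21.5
position: [0.4739, 0.1631, 0.1029]
tcp_rot: [[-0.997, -0.075, -0.011], [-0.075, 0.997, -0.001], [0.011, -0.001, -1.0]]
force: [-12.1, -1.0, 7.6]
opening: 0.007
```

```bash
python3 snap.py
```

```text
21.5 [0.4739 0.1631 0.1029] yaw 184.32793230698846 tilt [-0.6479 -0.0817] F [-12.1372  -1.0014   7.5766] M [-0.2779  1.9656  0.0062] 0.006607878942161743
```

Request:
{"op": "play_rows", "data": {
  "fingers": [255, 255, 255, 255],
  "linear": [
    [-1, 0, 0],
    [-2, 0, 0],
    [-2, 0, 0],
    [-2, 0, 0]
  ],
  "rot": [
    [0, 0, 0],
    [0, 0, 0],
    [0, 0, 0],
    [0, 0, 0]
  ]
}}

```text
time_s: 21.9
position: [0.4738, 0.1631, 0.1029]
tcp_rot: [[-0.997, -0.076, -0.015], [-0.076, 0.997, -0.002], [0.015, -0.001, -1.0]]
force: [-14.9, -2.0, 10.5]
opening: 0.004
```

```bash
python3 snap.py
```

```text
21.9 [0.4738 0.1631 0.1029] yaw 184.33803470465895 tilt [-0.8808 -0.1107] F [-14.9025  -2.0206  10.4663] M [-0.3237  2.4938 -0.038 ] 0.003809698047546416
```

Request:
{"op": "play_rows", "data": {
  "fingers": [255, 255, 255, 255, 255, 255, 255, 255],
  "linear": [
    [-0.7, 0, 0],
    [-0.7, 0, 0],
    [-0.7, 0, 0],
    [-0.7, 0, 0],
    [-0.7, 0, 0],
    [-0.7, 0, 0],
    [-0.7, 0, 0],
    [-0.7, 0, 0]
  ],
  "rot": [
    [0, 0, 0],
    [0, 0, 0],
    [0, 0, 0],
    [0, 0, 0],
    [0, 0, 0],
    [0, 0, 0],
    [0, 0, 0],
    [0, 0, 0]
  ]
}}

```text
time_s: 22.7
position: [0.4738, 0.1631, 0.1029]
tcp_rot: [[-0.997, -0.076, -0.017], [-0.076, 0.997, -0.002], [0.017, -0.001, -1.0]]
force: [-16.1, -2.4, 11.6]
opening: 0.006
```

Request:
{"op": "play_rows", "data": {
  "fingers": [255, 255, 255, 255, 255, 255],
  "linear": [
    [0, 0, 0],
    [0, 0, 0],
    [0, 0, 0],
    [0, 0, 0],
    [0, 0, 0],
    [0, 0, 0]
  ],
  "rot": [
    [0, 0, 0],
    [0, 0, 0],
    [0, 0, 0],
    [0, 0, 0],
    [0, 0, 0],
    [0, 0, 0]
  ]
}}

```text
time_s: 23.3
position: [0.4738, 0.1631, 0.1029]
tcp_rot: [[-0.997, -0.076, -0.017], [-0.076, 0.997, -0.002], [0.017, -0.001, -1.0]]
force: [-16.5, -2.7, 12.9]
opening: 0.006
```

```bash
python3 snap.py
```

```text
23.3 [0.4738 0.1631 0.1029] yaw 184.33908765418516 tilt [-0.962  -0.1186] F [-16.4639  -2.6576  12.8862] M [-0.3833  2.6758 -0.0236] 0.0058578411046153935
```

I held about 16 N at the tool for over a second. Less jaw and roller drag, that is about 11–13 N on the roller. Now I'll back straight off and lift clear.

Request:
{"op": "play_rows", "data": {
  "fingers": [255, 255, 255, 255, 255, 255, 255, 255, 255, 255, 255, 255, 255, 255, 255, 255, 255],
  "linear": [
    [1, 0, 0],
    [2, 0, 0],
    [3, 0, 0],
    [4, 0, 0],
    [5, 0, 0],
    [6, 0, 0],
    [7, 0, 0],
    [8, 0, 0],
    [9, 0, 0],
    [11, 0, 0],
    [14, 0, 0],
    [18, 0, 0],
    [24, 0, 0],
    [30, 0, 0],
    [36, 0, 0],
    [40, 0, 0],
    [40, 0, 0]
  ],
  "rot": [
    [0, 0, 0],
    [0, 0, 0],
    [0, 0, 0],
    [0, 0, 0],
    [0, 0, 0],
    [0, 0, 0],
    [0, 0, 0],
    [0, 0, 0],
    [0, 0, 0],
    [0, 0, 0],
    [0, 0, 0],
    [0, 0, 0],
    [0, 0, 0],
    [0, 0, 0],
    [0, 0, 0],
    [0, 0, 0],
    [0, 0, 0]
  ]
}}

```text
time_s: 25.0
position: [0.4416, 0.1608, 0.1029]
tcp_rot: [[-0.997, -0.075, -0.001], [-0.075, 0.997, -0.0], [0.001, 0.0, -1.0]]
force: [-0.1, -0.7, 0.9]
opening: 0.003
```

Request:
{"op": "play_rows", "data": {
  "fingers": [255, 255, 255, 255, 255, 255],
  "linear": [
    [0, 0, -20],
    [0, 0, -50],
    [0, 0, -80],
    [0, 0, -110],
    [0, 0, -110],
    [0, 0, -110]
  ],
  "rot": [
    [0, 0, 0],
    [0, 0, 0],
    [0, 0, 0],
    [0, 0, 0],
    [0, 0, 0],
    [0, 0, 0]
  ]
}}

```text
time_s: 25.6
position: [0.4429, 0.1609, 0.2134]
tcp_rot: [[-0.997, -0.075, 0.002], [-0.075, 0.997, 0.0], [-0.002, 0.0, -1.0]]
force: [1.1, -0.3, -0.1]
opening: 0.005
```

```bash
python3 snap.py scene:20 side:20
python3 - <<'E'
from h import *
b=np.load('pics/scene20.npy')[90:220,340:470]
save('c20',cv2.resize(np.clip(b*1.6,0,255).astype(np.uint8),None,fx=4.5,fy=4.5,interpolation=cv2.INTER_CUBIC))
b=np.load('pics/side20.npy')[110:230,230:400]
save('c21',cv2.resize(np.clip(b*1.5,0,255).astype(np.uint8),None,fx=4.5,fy=4.5,interpolation=cv2.INTER_CUBIC))
E
```

```text
25.6 [0.4429 0.1609 0.2134] yaw 184.29666652847658 tilt [0.1076 0.0119] F [ 1.137  -0.2918 -0.1324] M [0.0011 0.0258 0.0302] 0.005191234507802318
```

View pics/c20.png

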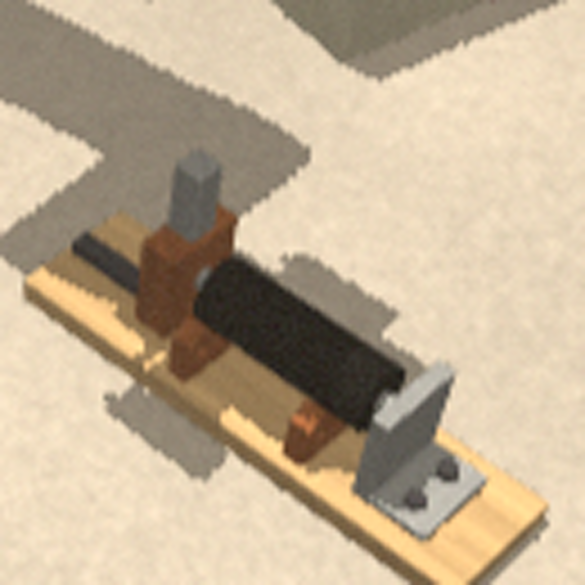

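View pics/c21.png

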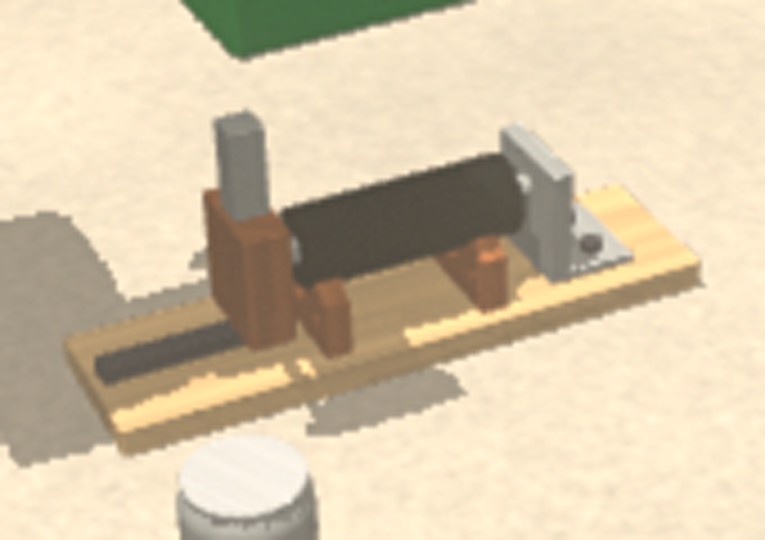

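View pics/scene20.png

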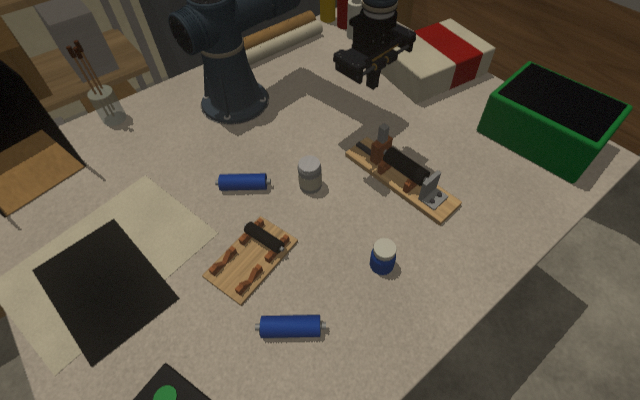

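The roller is clamped between the jaw and the stop, touching at both ends. The small roller (264,237), tin (310,174) and jar (383,257) are where they were. The robot is clear, so I'm handing in.

```bash
python3 -c "
from rig import bot
print(bot.hand_in())"
```

```text
the job is handed in; nothing more can be done
None
```

The larger black roller is clamped in the cradle between the jaw and the end stop. The job is handed in; the clock read 25.6 s at my last check, against the 72 s limit.

- **Placing:** I gripped the roller at its middle and lowered it into both Vs. Contact came at TCP height 44.4 mm, about the expected seated height, with about 5 N. I let go, and it lay true in both Vs, clear of jaw and stop.
- **Clamping:** I pushed the jaw by its post with shut fingers. Sliding drag was about 5.4 N, and the roller met the stop at about TCP x = 0.474. I held 16.1–16.5 N along x for about 1.4 s with no further movement. After jaw and roller drag that is an estimated 11–13 N on the roller; I could not measure that force directly.
- **Last checks:** After backing off and lifting clear, the force was near zero. The pictures show the roller touching the jaw and the stop and seated in both Vs. The small roller, tin, jar and blue look-alikes look unmoved; I compared the pictures by eye only.
- **Disagreed:**
  - The shut fingertips appeared 15–19 mm above the stated TCP in the pictures, so I pushed the post 9 mm lower than planned.
  - While pressing, the tool also read up to 13 N upward, probably friction against the post.

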